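# Photograph a batch of tissue blocks on the crank-driven microscope slide

## Robot

A 6-joint arm with a two-finger parallel gripper is mounted at the origin on the work surface. World frame = base frame: x ahead of the robot, y to its left, z up, the work surface at z = 0. Lengths are in mm, angles in rad, forces in N, time in s.
With the tool pointing down it reaches from about 350 to 875 mm from the base axis. Payload 4.2 kg.
Tool frame: the origin (TCP) lies at the very end of the fingers, on their centre line; the grasp point (between the pads) lies 19 mm behind it; z points along the fingers, y is the direction in which the jaws open and shut (so a half turn about z gives the same grasp; the last joint's range is limited). The gripper opens to 85 mm and grips with 20 to 120 N. Pads are 22 mm wide; open, the fingers measure 114 mm over their backs; the gripper's body (76 mm by 85 mm) begins 54 mm behind the grasp point. The pads swing forward as they close: fully open they stand 13 mm farther back than shut.
Start: joints at [1.568, 0.385, 0.008, 0, -1.194, -0.259], TCP at [161.73, 603.691, 231.312] pointing down, gripper open.
Joint ranges: [-3.14, 3.14], [-1.21, 2.06], [-1.07, 1.41], [-3.16, 2.05], [-2.99, -0.16], [-3.1, 3.1]. Speed limits (rad/s): [2.79, 2.79, 3.14, 3.14, 3.14, 3.14].

## Interface

Orientations are given as a unit quaternion [x, y, z, w].
In Python, from bench import read_state, get_image, camera_params, job_done gives the robot as it stands.
- The arm moves only by the tool send_rows, never from a script. Its arguments are lists of equal length, an entry for each row: "translation": the shift along the tool's x, y, z in m, a list of three; "yaw": the turn about the tool's z in degrees; "fingers": the closure in counts, from 0 (fully open) to 255 (shut). A call has 1 to 12 rows; each row is the pose to reach, as a shift and turn from the pose measured when the call began, along the tool's axes at that moment; what a row does not reach only later rows make up. A row lasts 1/10 s, in which the tool goes at most 50 mm and 8.59 degrees, less where a joint would pass 70% of its speed; a pose out of reach is approached as far as the arm can. A call with a gripper value outside its range is refused whole. The fingers move at their own pace and stop on an object; the grip force is fixed at half the most. Time passes only in rows, so rows that repeat a pose let the fingers close. It gives the time, the measured TCP pose, the force and the opening at its end, in the units of the state.
- read_state(): the state, without advancing time (a new reading comes with each control period).
- get_image(name): name is "scene" or "top" or "wrist"; returns the picture (420x560x3 uint8, blue, green, red); there is no depth.
- camera_params(name): a dict with "mtx" (3x3 intrinsics, pixels), "k1" (the pictures are not rectified: a ray, as slopes to the right and down, at radius r is drawn at 1 + k1 r^2 times it, then the intrinsics apply), "rvec" (rotation vector, rad) and "tvec" (3), from world to camera coordinates, as OpenCV has them; the wrist camera has in their place "tool_from_camera" (4x4, takes a point from camera to tool coordinates, whose origin is the TCP and whose axes are the flange's). Camera axes: x right, y down, z forward; pixel columns grow to the right and rows downward; lengths in mm; the calibration is good to about 2 mm. A picture is of the moment at which its call begins: read the wrist's pose just before it. camera_params takes no time and is no camera call.
- job_done(): hands the job in, once; it reports no verdict.
The state is a dict: "clock": time; "joints": joint angles; "joint_vel": joint speeds; "joint_efforts": joint torques, N m; "position": TCP position; "ee_rot": TCP orientation; "contact_force": force on the tool from outside, world axes, zero at the start; "wrist_torque": the same for the moment, N m; "gripper_width": finger opening in mm.
Only numpy, scipy, OpenCV 4.12 (cv2) and the standard library are available. Lean on these libraries where they do the work, as an engineer would, in place of code of your own. Each camera call takes 0.05 s, during which the arm holds its last target.

## Task

Load every tissue block on the bench into the black tray of the microscope slide, one flat in each pocket with its sloped coloured label end towards the crank. Then, holding the crank by its loose grip sleeve, wind the tray all the way in under the objective, press the green camera release fully down once the tray is there, and wind the tray all the way back out by the sleeve, the blocks still lying properly in their pockets. Do not touch the microscope head, and leave the other things on the bench where they are.

Things in the scene. Friction and masses are not known exactly. Their poses are not given: they have to be found in the camera images.
- yellow (a point): tissue block: ivory wax on a cassette of colour yellow. Cassette 40 (x) x 28 (y) x 7 mm high; wax on it 26 x 26 mm, 10 mm high, its middle 6 mm towards the tail (-x). Total height 17 mm, 13 to 21 g. The +x end, free of wax, is the sloped label face in the cassette's colour. This point is the block's centre, 8.5 mm above its underside; x along its length to the label end, z up. None if absent in this run
- green (a point): tissue block: ivory wax on a cassette of colour green. Cassette 40 (x) x 28 (y) x 7 mm high; wax on it 26 x 26 mm, 10 mm high, its middle 6 mm towards the tail (-x). Total height 17 mm, 13 to 21 g. The +x end, free of wax, is the sloped label face in the cassette's colour. This point is the block's centre, 8.5 mm above its underside; x along its length to the label end, z up. None if absent in this run
- blue (a point): tissue block: ivory wax on a cassette of colour blue. Cassette 40 (x) x 28 (y) x 7 mm high; wax on it 26 x 26 mm, 10 mm high, its middle 6 mm towards the tail (-x). Total height 17 mm, 13 to 21 g. The +x end, free of wax, is the sloped label face in the cassette's colour. This point is the block's centre, 8.5 mm above its underside; x along its length to the label end, z up. None if absent in this run
- orange (a point): tissue block: ivory wax on a cassette of colour orange. Cassette 40 (x) x 28 (y) x 7 mm high; wax on it 26 x 26 mm, 10 mm high, its middle 6 mm towards the tail (-x). Total height 17 mm, 13 to 21 g. The +x end, free of wax, is the sloped label face in the cassette's colour. This point is the block's centre, 8.5 mm above its underside; x along its length to the label end, z up. None if absent in this run
- pink (a point): tissue block: ivory wax on a cassette of colour pink. Cassette 40 (x) x 28 (y) x 7 mm high; wax on it 26 x 26 mm, 10 mm high, its middle 6 mm towards the tail (-x). Total height 17 mm, 13 to 21 g. The +x end, free of wax, is the sloped label face in the cassette's colour. This point is the block's centre, 8.5 mm above its underside; x along its length to the label end, z up. None if absent in this run
- pocket_1 (a point): pocket of the black six-pocket tray, near row (robot's side), end by the crank: where the centre of a block seated in it lies, 8.5 mm above the pocket floor. y points along the rail from the crank to the microscope, x across it, away from the robot. Pocket 34 mm (x) by 46 mm (y), walls 4 mm high; a white mark on its floor at the end by the crank (-y), where the label end goes
- pocket_2 (a point): pocket of the black six-pocket tray, near row, middle: where the centre of a block seated in it lies, 8.5 mm above the pocket floor. y points along the rail from the crank to the microscope, x across it, away from the robot. Pocket 34 mm (x) by 46 mm (y), walls 4 mm high; a white mark on its floor at the end by the crank (-y), where the label end goes
- pocket_3 (a point): pocket of the black six-pocket tray, near row, end by the microscope: where the centre of a block seated in it lies, 8.5 mm above the pocket floor. y points along the rail from the crank to the microscope, x across it, away from the robot. Pocket 34 mm (x) by 46 mm (y), walls 4 mm high; a white mark on its floor at the end by the crank (-y), where the label end goes
- pocket_4 (a point): pocket of the black six-pocket tray, far row, end by the crank: where the centre of a block seated in it lies, 8.5 mm above the pocket floor. y points along the rail from the crank to the microscope, x across it, away from the robot. Pocket 34 mm (x) by 46 mm (y), walls 4 mm high; a white mark on its floor at the end by the crank (-y), where the label end goes
- pocket_5 (a point): pocket of the black six-pocket tray, far row, middle: where the centre of a block seated in it lies, 8.5 mm above the pocket floor. y points along the rail from the crank to the microscope, x across it, away from the robot. Pocket 34 mm (x) by 46 mm (y), walls 4 mm high; a white mark on its floor at the end by the crank (-y), where the label end goes
- pocket_6 (a point): pocket of the black six-pocket tray, far row, end by the microscope: where the centre of a block seated in it lies, 8.5 mm above the pocket floor. y points along the rail from the crank to the microscope, x across it, away from the robot. Pocket 34 mm (x) by 46 mm (y), walls 4 mm high; a white mark on its floor at the end by the crank (-y), where the label end goes
- carriage (a joint): travel of the tray along the rail, m: 0 = fully out at the crank end (loading position, end stop), 0.198 = fully in under the objective (end stop). The belt ties it to the crank: 66 mm a turn. The tray has 2 rows, 66 mm apart, of 3 pockets, 52 mm apart; pocket floors 42 mm above the bench
- crank (a joint): turn of the crank, rad: 0 = tray fully out, 18.85 (three turns) = tray fully in; grows clockwise seen from above. About 0.15 N m of drag (3 to 4 N at the grip); stays where it is left
- crank_axis (a point): point on the upright axis of the crank, at the height of the middle of the grip sleeve (112 mm above the bench); fixed to the slide. x across the rail away from the robot, y along the rail from the crank towards the microscope
- sleeve: black upright grip sleeve of the crank, 24 mm across, 54 mm tall, origin at its middle (112 mm above the bench), 45 mm from the crank axis; at crank 0 it stands on the far side of the axis (+x of crank_axis); it spins freely on its pin, so the hand can keep its heading while the crank goes round. The steel crank arm runs just below it
- head: microscope head over the far end of the rail: grey arm, turret with four chrome objectives (lowest point 97 mm above the bench, 38 mm above seated blocks; turret about 110 mm across) and a black camera on top, reaching up to 0.35 m; its stand is at the rail's end. Origin on the bench right under the objective; the middle of the fully-in tray comes to lie there
- release_top (a point): top of the green push button (26 mm across) of the camera release, a grey box 70 x 55 x 28 mm on the bench; pressed straight down
- release (a joint): travel of the camera's release button, m: 0 up, 0.006 fully down, springs back; fully down needs 5 N
- objective_case: bystander: white 36 mm round objective case with black 39 mm cap, 54 mm tall. Origin at its underside
- oil_bottle: bystander: small amber dropper bottle, 32 mm across, 65 mm tall. Origin at its underside
- petri_dish: bystander: clear closed dish, 63 mm across, 16 mm tall. Origin at its underside
- forceps: bystander: steel forceps, 110 mm long, 6 mm tall, lying flat. Origin at its underside
- marker: bystander: black marker pen with red cap, 135 mm long, 15 mm thick, lying flat. Origin at its underside
There are look-alikes about, which are no part of the job. What is shaped like the part that bears release_top but yellow is not meant.

How it is judged:
By the outcome, as a careful person would: the job done as asked, in the order asked, and still so for the second after the job is handed in, with the robot touching nothing.
Of block_yellow, block_green, block_blue, block_orange, block_pink only 2 to 4 are there at a start; the rules pass over those that are not, and their reading is None.
At some moment in a run one of block_yellow, block_green, block_blue, block_orange, block_pink may be knocked a few centimetres aside while the robot is not near it.
Once in a run the grip may slacken for a moment while it holds something.
It also fails if it takes over 210 s, if anything falls off the work surface, if the arm or the gripper's body presses on something with over 40 N, if the wrist force passes 120 N, or if a joint passes its speed limit or range.

## Working session

There is one attempt and no reset: what is moved stays moved. The work goes in short steps, Python scripts to look and compute and a tool call to move; the robot and the scene stay as the last step left them, time stands still between calls to the robot, and variables do not carry over. Pictures are saved under pics/ and viewed, and the job is handed in when it is done.

Besides the shell and the picture viewer there is one more tool, called after "Call:" by a JSON object that holds its "api" and its "payload". send_rows: Moves the arm, as the interface text tells. Its arguments: {"type":"object","properties":{"translation":{"type":"array","items":{"type":"array","items":{"type":"number"}}},"yaw":{"type":"array","items":{"type":"number"}},"fingers":{"type":"array","items":{"type":"number"}}},"required":["translation","yaw","fingers"]}

```bash
ls; mkdir -p pics; python3 - <<'E'
from bench import *
import cv2
print(read_state())
for n in("scene","top","wrist"):
    cv2.imwrite(f"pics/{n}0.png",get_image(n)); print(n,camera_params(n))
E
```

```text
pics
{'clock': 0.0, 'joints': array([ 1.56758668e+00,  3.85544012e-01,  6.61049124e-03, -5.12668979e-04,
       -1.19398767e+00, -2.58604014e-01]), 'joint_vel': array([ 0.00122342, -0.00041569,  0.00053933,  0.0014338 ,  0.00122982,
        0.00099049]), 'joint_efforts': array([ 3.05978128e-04, -3.92289805e+01,  1.88407445e+01,  4.18596983e+00,
       -4.52717984e-03, -2.51106144e-06]), 'position': array([161.594749  , 603.13709751, 230.2211223 ]), 'ee_rot': array([ 9.91430993e-01, -1.30626952e-01, -1.01009297e-04,  1.08412516e-03]), 'contact_force': array([-0.57917075, -0.61548603, -0.61352838]), 'wrist_torque': array([0.01016025, 0.03094056, 0.01470554]), 'gripper_width': 85.38517257055997}
scene {'mtx': array([[493.83984735,   0.        , 271.30988915],
       [  0.        , 493.83984735, 209.44640996],
       [  0.        ,   0.        ,   1.        ]]), 'k1': -0.057334913573383384, 'rvec': array([ 1.08332728,  2.62671364, -0.72200694]), 'tvec': array([ 356.4040317 , -248.39313407, 1568.70103933])}
top {'mtx': array([[528.31633059,   0.        , 285.53234573],
       [  0.        , 528.31633059, 205.78251887],
       [  0.        ,   0.        ,   1.        ]]), 'k1': 0.025738171616738054, 'rvec': array([ 2.1528149 , -2.17186983,  0.15431537]), 'tvec': array([ -19.30777889,  497.26595666, 1388.5610147 ])}
wrist {'mtx': array([[326.18743394,   0.        , 282.03782388],
       [  0.        , 326.18743394, 207.27940085],
       [  0.        ,   0.        ,   1.        ]]), 'k1': -0.053450783907744735, 'tool_from_camera': array([[ 2.32465270e-04, -9.59704458e-01, -2.81011209e-01,
         7.07913528e+01],
       [ 9.99999970e-01,  2.01211443e-04,  1.40071796e-04,
         5.00037506e-01],
       [-7.78848559e-05, -2.81011233e-01,  9.59704476e-01,
        -1.42222771e+02],
       [ 0.00000000e+00,  0.00000000e+00,  0.00000000e+00,
         1.00000000e+00]])}
```

View pics/scene0.png

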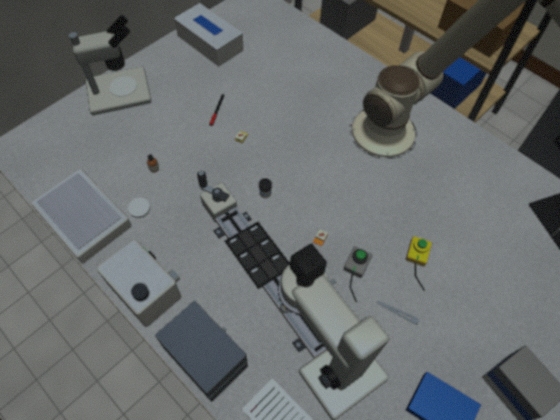

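View pics/top0.png

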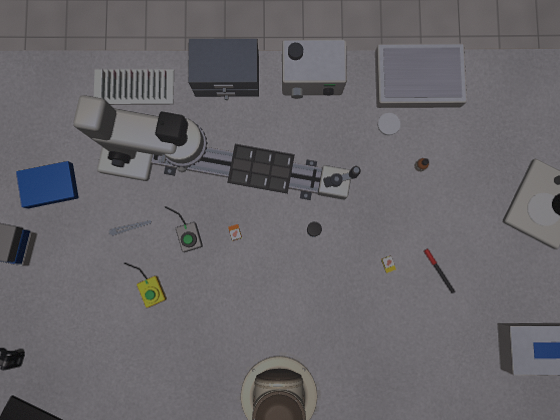

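View pics/wrist0.png

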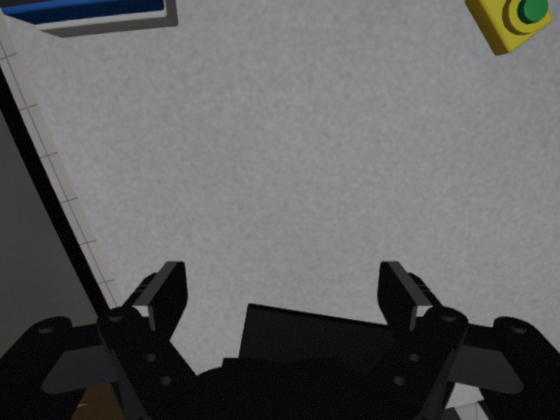

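```bash
cat > h.py <<'E'
import numpy as np,cv2
from bench import *
from scipy.spatial.transform import Rotation as R
def cam(name,st=None):
    p=camera_params(name)
    if name=="wrist":
        T=np.eye(4);T[:3,:3]=R.from_quat(st["ee_rot"]).as_matrix();T[:3,3]=st["position"]
        W=T@np.array(p["tool_from_camera"]); return p["mtx"],p["k1"],W[:3,:3],W[:3,3]
    Rm=cv2.Rodrigues(p["rvec"])[0]; return p["mtx"],p["k1"],Rm.T,-Rm.T@p["tvec"]
def ray(c,uv):
    uv=np.array(uv,float).reshape(-1,1,2)
    n=cv2.undistortPoints(uv,c[0],np.array([c[1],0,0,0]))[:,0]
    d=np.c_[n,np.ones(len(n))]@c[2].T
    return c[3],d/np.linalg.norm(d,axis=1)[:,None]
def plane(c,uv,z):
    o,d=ray(c,uv); return o+d*((z-o[2])/d[:,2])[:,None]
def proj(c,P):
    P=(np.array(P,float).reshape(-1,3)-c[3])@c[2]
    return cv2.projectPoints(P,np.zeros(3),np.zeros(3),c[0],np.array([c[1],0,0,0]))[0][:,0]
def tri(c1,uv1,c2,uv2):
    o1,d1=ray(c1,uv1);o2,d2=ray(c2,uv2);d1=d1[0];d2=d2[0]
    A=np.c_[d1,-d2];t=np.linalg.lstsq(A,o2-o1,rcond=None)[0]
    a=o1+t[0]*d1;b=o2+t[1]*d2
    return (a+b)/2,np.linalg.norm(a-b)
E
python3 - <<'E'
from h import *
t=cam("top");s=cam("scene")
np.set_printoptions(precision=1,suppress=True)
print(t[3],s[3])
for n,p,z in [("orange",(235,233),17),("yel",(389,264),17),("crankpost",(333,181),60),("trayTL",(239,146),46),("trayBR",(288,192),46),("trayBL",(229,184),46),("trayTR",(294,152),46),("sleeve",(355,172),139),("release",(188,240),34),("yrel",(151,295),34),("case",(314,229),54),("robot",(280,395),0)]:
    print(n,plane(t,p,z))
print(proj(t,[[161,603,230],[0,0,0]]),proj(s,[[161,603,230]]))
for n,a,b in [("sleeve",(355,171),(202,178)),("release",(188,239),(360,255)),("case",(314,228),(265,182))]: print(n,tri(t,a,s,b))
E
```

```text
[ 316.4   -1.8 1440.7] [ 977.6  463.7 1216.1]
orange [[426.1 113.   17. ]]
yel [[ 339.3 -300.    17. ]]
crankpost [[ 558.8 -149.9   60. ]]
trayTL [[658.8 100.4  46. ]]
trayBR [[532.3 -30.4  46. ]]
trayBL [[555.1 127.   46. ]]
trayTR [[641.3 -47.7  46. ]]
sleeve [[ 567.4 -197.1  139. ]]
release [[407.3 236.   34. ]]
yrel [[264.6 330.1  34. ]]
case [[432.  -97.7  54. ]]
robot [[ 1.5 -4.8  0. ]]
[[  3.2 348.2]
 [278.2 395.6]] [[566.6 252.9]]
sleeve (array([ 572.6, -198.7,  119.1]), np.float64(3.7534694339030716))
release (array([409.1, 235. ,  42.8]), np.float64(1.0481837205660867))
case (array([433.6, -96.7,  61.9]), np.float64(1.2991419488111087))
```

```bash
python3 - <<'E'
import cv2,numpy as np
a=cv2.imread("pics/top0.png");b=cv2.imread("pics/scene0.png")
c=a[130:270,100:440]; cv2.imwrite("pics/c1.png",cv2.resize(c,None,fx=2.3,fy=2.3,interpolation=cv2.INTER_CUBIC))
c=b[120:330,130:390]; cv2.imwrite("pics/c2.png",cv2.resize(c,None,fx=2.8,fy=2.8,interpolation=cv2.INTER_CUBIC))
E
```

```text
(no output)
```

View pics/c1.png

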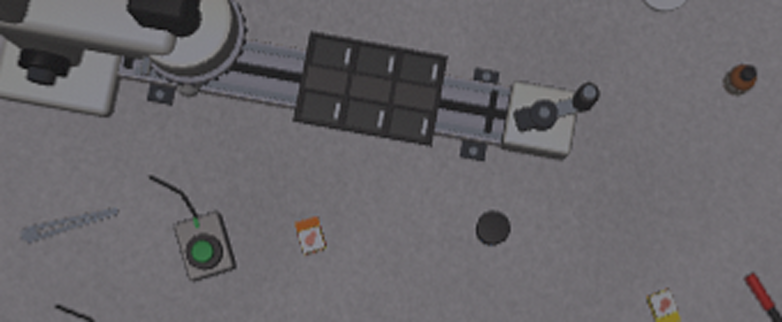

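View pics/c2.png

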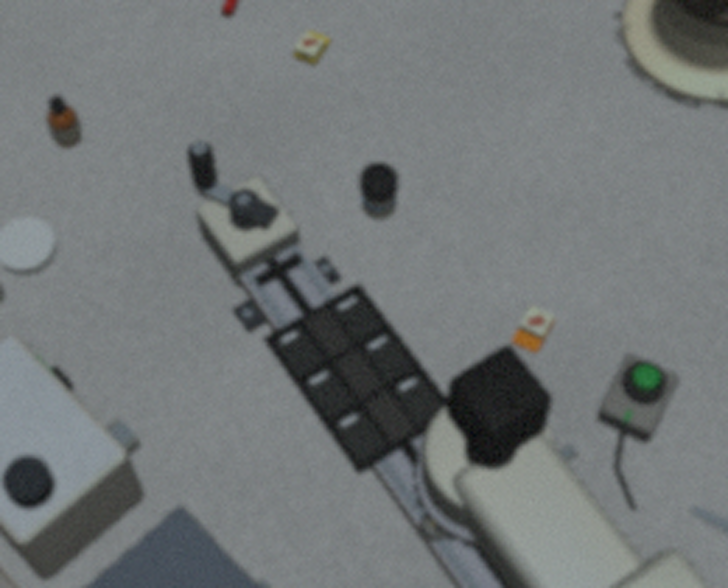

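```bash
cat >> h.py <<'E'
def plan(x,y,z,psi=None,st=None):
    st=st or read_state(); Rm=R.from_quat(st["ee_rot"]).as_matrix()
    d=Rm.T@(np.array([x,y,z])-st["position"])/1000
    p0=np.degrees(np.arctan2(Rm[1,0],Rm[0,0]))
    yaw=0 if psi is None else -((psi-p0+180)%360-180)
    print("shift",np.round(d,4),"yaw",round(yaw,2),"psi0",round(p0,2),"rows>=",round(max(np.linalg.norm(d)/.05,abs(yaw)/8.59),1))
def look(fn,st=None):
    st=read_state(); im=get_image("wrist"); cv2.imwrite(fn,im); np.savez(fn+".npz",im=im,p=st["position"],q=st["ee_rot"])
    print("t",st["clock"],"pos",np.round(st["position"],1),"w",round(st["gripper_width"],1),"F",np.round(st["contact_force"],1))
    return im,cam("wrist",st)
E
python3 - <<'E'
from h import *
plan(426,113,170,10)
E
```

```text
shift [0.3823 0.405  0.0612] yaw -25.01 psi0 -15.01 rows>= 11.2
```

Call:
{"api": "send_rows", "payload": {"translation": [[0.38,0.4,0.06],[0.38,0.4,0.06],[0.38,0.4,0.06],[0.38,0.4,0.06],[0.38,0.4,0.06],[0.38,0.4,0.06],[0.38,0.4,0.06],[0.38,0.4,0.06],[0.38,0.4,0.06],[0.38,0.4,0.06],[0.38,0.4,0.06],[0.38,0.4,0.06]], "yaw": [-25,-25,-25,-25,-25,-25,-25,-25,-25,-25,-25,-25], "fingers": [0,0,0,0,0,0,0,0,0,0,0,0]}}

```text
clock: 1.35
position: [425.7, 114.1, 170.3]
ee_rot: [0.997, 0.084, -0.001, 0.001]
contact_force: [0.5, 0.5, -0.8]
gripper_width: 84.9
```

```bash
python3 - <<'E'
from h import *
look("pics/w1.png")
E
```

```text
t 1.35 pos [425.7 114.1 170.3] w 84.9 F [ 0.5  0.5 -0.8]
```

View pics/w1.png

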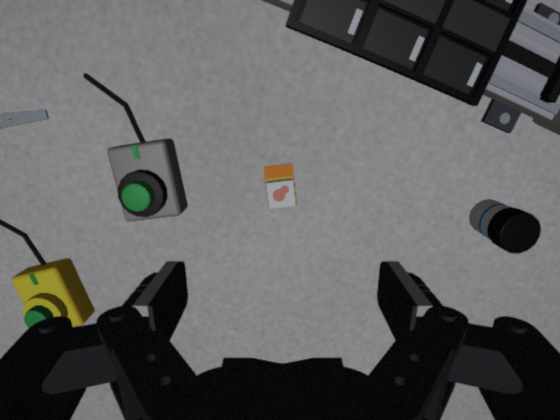

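```bash
cat >> h.py <<'E'
def load(fn):
    d=np.load(fn+".npz"); return d["im"],cam("wrist",dict(position=d["p"],ee_rot=d["q"]))
def block(im,c,roi,col,zt=17.,dbg=None):
    x0,y0,x1,y1=roi; s=im[y0:y1,x0:x1]; h=cv2.cvtColor(s,cv2.COLOR_BGR2HSV)
    w=((h[...,2]>165)&(h[...,1]<60)).astype(np.uint8); w=cv2.morphologyEx(w,cv2.MORPH_OPEN,np.ones((2,2)))
    lo,hi={"orange":(8,20),"yellow":(21,35)}[col]
    m=((h[...,0]>=lo)&(h[...,0]<=hi)&(h[...,1]>110)&(h[...,2]>90)).astype(np.uint8)
    def big(a):
        cs=cv2.findContours(a,cv2.RETR_EXTERNAL,cv2.CHAIN_APPROX_NONE)[0]; return max(cs,key=cv2.contourArea)
    out={}
    for n,a in(("wax",w),("lab",m)):
        k=big(a); b=cv2.boxPoints(cv2.minAreaRect(k))+[x0+.0,y0+.0]; out[n]=b
        print(n,"box px",np.round(b,1).tolist())
    W=plane(c,out["wax"],zt)[:,:2]; L=plane(c,out["lab"],5)[:,:2]
    e=W[1]-W[0]; f=W[2]-W[1]
    print("wax centre",W.mean(0).round(1),"sides",np.linalg.norm(e).round(1),np.linalg.norm(f).round(1))
    dirn=L.mean(0)-W.mean(0); a=np.degrees(np.arctan2(dirn[1],dirn[0]))
    g=np.degrees(np.arctan2(e[1],e[0])); g=g+90*np.round((a-g)/90)
    print("label dir rough",a.round(1),"from wax edge",g.round(1),"dist",np.linalg.norm(dirn).round(1))
    u=np.array([np.cos(np.radians(g)),np.sin(np.radians(g))])
    print("block centre est",(W.mean(0)+6*u).round(1))
    return out
E
python3 - <<'E'
from h import *
im,c=load("pics/w1.png")
block(im,c,(250,150,310,220),"orange")
plan(422,116,100,14)
E
```

```text
Traceback (most recent call last):
  File "h.py", line 46, in block
    k=big(a); b=cv2.boxPoints(cv2.minAreaRect(k))+[x0+.0,y0+.0]; out[n]=b
  File "h.py", line 43, in big
    cs=cv2.findContours(a,cv2.RETR_EXTERNAL,cv2.CHAIN_APPROX_NONE)[0]; return max(cs,key=cv2.contourArea)
                                                                              ~~~^^^^^^^^^^^^^^^^^^^^^^^^
ValueError: max() iterable argument is empty
```

```bash
python3 - <<'E'
from h import *
im,c=load("pics/w1.png")
h=cv2.cvtColor(im,cv2.COLOR_BGR2HSV)
for p in[(275,172),(290,172),(290,188),(275,203),(280,194),(320,190),(280,180)]: print(p,h[p[1],p[0]],im[p[1],p[0]])
E
```

```text
(275, 172) [ 16 189 154] [ 40  99 154]
(290, 172) [ 16 192 154] [ 38  98 154]
(290, 188) [110   9 162] [162 158 156]
(275, 203) [105   9 163] [163 160 157]
(280, 194) [  5  97 147] [ 91 100 147]
(320, 190) [130   6 136] [136 133 134]
(280, 180) [21 63 85] [64 79 85]
```

```bash
sed -i 's/h\[...,2\]>165/cv2.GaussianBlur(h[...,2],(3,3),0)>149/' h.py; python3 - <<'E'
from h import *
im,c=load("pics/w1.png")
block(im,c,(250,150,310,220),"orange")
plan(424,116,100,14)
E
```

```text
wax box px [[267.2, 184.9], [293.1, 182.0], [295.8, 206.1], [269.9, 209.0]]
lab box px [[263.5, 165.1], [292.4, 163.5], [293.2, 179.0], [264.4, 180.6]]
wax centre [420.8 113.2] sides 24.1 23.4
label dir rough 18.0 from wax edge 16.0 dist 20.3
block centre est [426.5 114.8]
shift [-0.0013 -0.001   0.0705] yaw -4.34 psi0 9.66 rows>= 1.4
```

Call:
{"api": "send_rows", "payload": {"translation": [[-0.001,-0.001,0.05],[-0.001,-0.001,0.07],[-0.001,-0.001,0.07]], "yaw": [-6,-6,-6], "fingers": [0,0,0]}}

```text
clock: 1.7
position: [422.0, 115.5, 98.0]
ee_rot: [0.991, 0.136, -0.004, 0.003]
contact_force: [-0.1, -0.5, 0.1]
gripper_width: 85.3
```

```bash
python3 - <<'E'
from h import *
im,c=look("pics/w2.png")
p=proj(c,[[421,113,17]])[0];print(p)
x,y=p.astype(int)
o2=block(im,c,(x-50,y-60,x+50,y+50),"orange")
im1,c1=load("pics/w1.png"); o1=block(im1,c1,(250,150,310,220),"orange")
print(tri(c1,o1["wax"].mean(0),c,o2["wax"].mean(0)))
E
```

```text
t 1.7 pos [422.  115.5  98. ] w 85.3 F [-0.1 -0.5  0.1]
[284.34212512 215.48507898]
wax box px [[267.0, 199.0], [300.0, 199.0], [300.0, 230.0], [267.0, 230.0]]
lab box px [[264.0, 175.0], [301.0, 175.0], [301.0, 196.0], [264.0, 196.0]]
wax centre [421.4 113.7] sides 23.4 23.4
label dir rough 17.7 from wax edge 15.6 dist 18.7
block centre est [427.2 115.4]
wax box px [[267.2, 184.9], [293.1, 182.0], [295.8, 206.1], [269.9, 209.0]]
lab box px [[263.5, 165.1], [292.4, 163.5], [293.2, 179.0], [264.4, 180.6]]
wax centre [420.8 113.3] sides 24.1 23.4
label dir rough 18.0 from wax edge 16.0 dist 20.3
block centre est [426.5 114.9]
(array([418.21872623, 112.78194426,   6.41520594]), np.float64(0.07128167094087427))
```

View pics/w2.png

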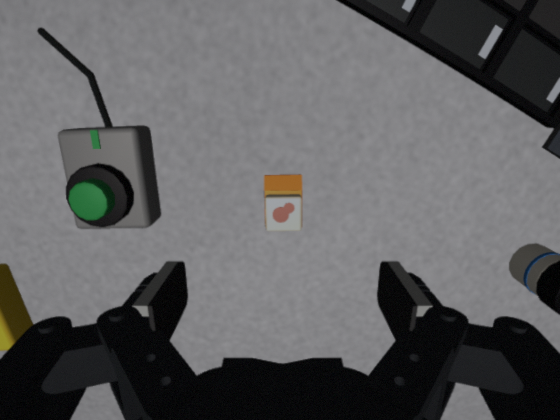

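```bash
python3 - <<'E'
from h import *
plan(421.3,113.6,6,15.7)
t=cam("top"); print(plane(t,[(235,233)],12))
E
```

```text
shift [-0.0025  0.0018  0.0939] yaw 0.05 psi0 15.75 rows>= 1.9
[[426.50573334 113.3874714   12.        ]]
```

Call:
{"api": "send_rows", "payload": {"translation": [[-0.002,0.002,0.045],[-0.002,0.002,0.08],[-0.002,0.002,0.092],[-0.002,0.002,0.092],[-0.002,0.002,0.092],[-0.002,0.002,0.092],[-0.002,0.002,0.092],[-0.002,0.002,0.092],[-0.002,0.002,0.092],[-0.002,0.002,0.092],[-0.002,0.002,0.092]], "yaw": [0,0,0,0,0,0,0,0,0,0,0], "fingers": [0,0,0,0,255,255,255,255,255,255,255]}}

```text
clock: 2.85
position: [422.4, 114.0, 9.0]
ee_rot: [0.991, 0.137, -0.001, 0.002]
contact_force: [-1.1, 0.5, 7.7]
gripper_width: 24.0
```

Call:
{"api": "send_rows", "payload": {"translation": [[0,0,-0.03],[0,0,-0.08],[0,0,-0.11],[0,0,-0.11]], "yaw": [0,0,0,0], "fingers": [255,255,255,255]}}

```text
clock: 3.25
position: [425.4, 116.0, 123.6]
ee_rot: [0.99, 0.138, 0.004, -0.001]
contact_force: [-0.1, 0.2, -0.8]
gripper_width: 24.0
```

```bash
python3 - <<'E'
from h import *
look("pics/w3.png")
cv2.imwrite("pics/t1.png",cv2.resize(get_image("top")[100:300,130:410],None,fx=2.8,fy=2.8,interpolation=cv2.INTER_CUBIC))
E
```

```text
t 3.25 pos [425.4 116.  123.6] w 24.0 F [-0.1  0.2 -0.8]
```

View pics/w3.png

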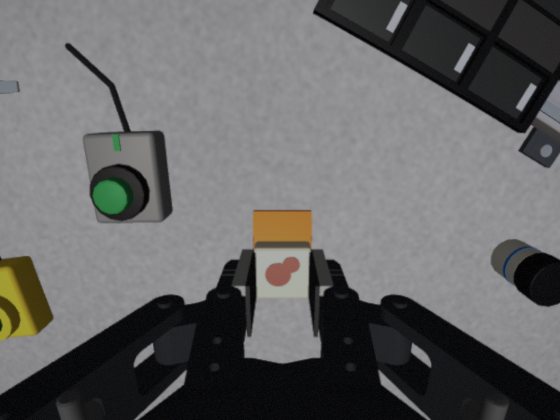

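View pics/t1.png

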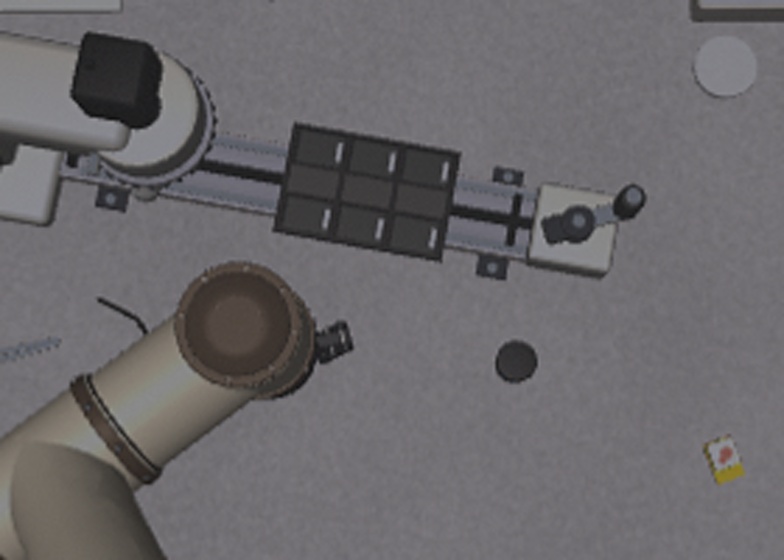

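```bash
python3 - <<'E'
from h import *
plan(540,15,180,-97.5)
E
```

```text
shift [ 0.086   0.1276 -0.0603] yaw 113.24 psi0 15.74 rows>= 13.2
```

Call:
{"api": "send_rows", "payload": {"translation": [[0,0,-0.03],[0.0,0.0,-0.06],[0.03,0.04,-0.06],[0.05,0.07,-0.06],[0.086,0.128,-0.06],[0.086,0.128,-0.06],[0.086,0.128,-0.06],[0.086,0.128,-0.06],[0.086,0.128,-0.06],[0.086,0.128,-0.06],[0.086,0.128,-0.06],[0.086,0.128,-0.06]], "yaw": [8,16,24,33,41,50,58,66,75,83,92,100], "fingers": [255,255,255,255,255,255,255,255,255,255,255,255]}}

```text
clock: 4.55
position: [539.0, 14.3, 177.3]
ee_rot: [0.739, -0.673, -0.001, 0.003]
contact_force: [-0.4, 0.9, 0.1]
gripper_width: 23.8
```

Call:
{"api": "send_rows", "payload": {"translation": [[0,0,0],[0,0,0]], "yaw": [8,14], "fingers": [255,255]}}

```text
clock: 4.75
position: [537.6, 14.0, 174.6]
ee_rot: [-0.65, 0.76, 0.002, -0.006]
contact_force: [-0.1, -0.4, -0.4]
gripper_width: 24.1
```

```bash
python3 - <<'E'
from h import *
look("pics/w4.png")
E
```

```text
t 4.75 pos [537.6  14.  174.6] w 24.1 F [-0.1 -0.4 -0.4]
```

View pics/w4.png

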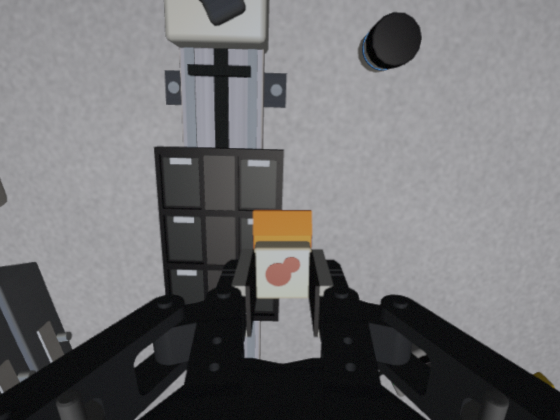

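```bash
python3 - <<'E'
from h import *
im,_=load("pics/w4.png")
cv2.imwrite("pics/w4z.png",cv2.resize(im[135:285,145:295],None,fx=4,fy=4,interpolation=cv2.INTER_CUBIC))
t=cv2.imread("pics/top0.png")
cv2.imwrite("pics/t0z.png",cv2.resize(t[135:205,220:310],None,fx=8,fy=8,interpolation=cv2.INTER_CUBIC))
E
```

```text
(no output)
```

View pics/w4z.png

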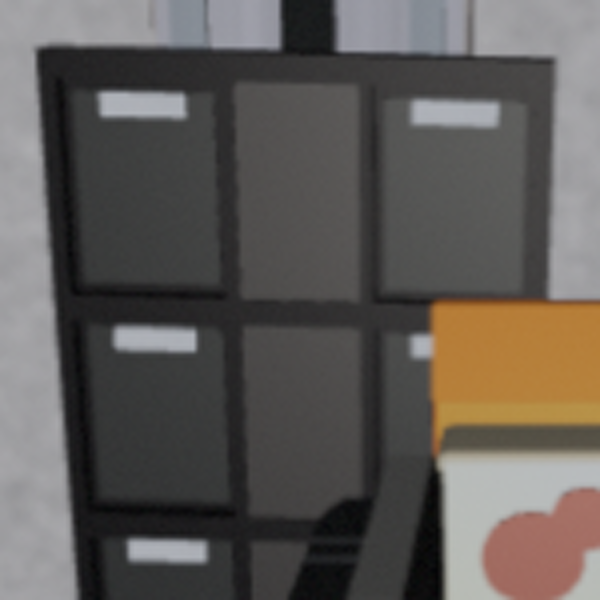

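View pics/t0z.png

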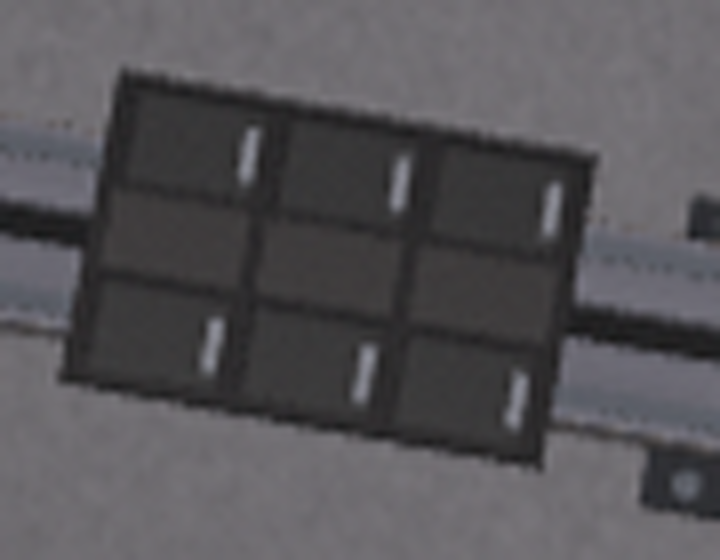

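```bash
python3 - <<'E'
from h import *
np.set_printoptions(precision=1,suppress=True)
im,c=load("pics/w4.png"); t=cam("top")
wm={4:(180.4,161.1),1:(258.6,163.4),5:(183.4,219.6),6:(186.6,272.6)}
tm={4:(289,161.3),1:(284.4,184.9),5:(269.9,157.9),2:(265.5,181.7),6:(251,154.5),3:(246.4,178.1)}
for k in tm:
    print(k,plane(t,[tm[k]],42)[0], plane(c,[wm[k]],42)[0] if k in wm else "", tri(c,wm[k],t,tm[k]) if k in wm else "")
# tray axis from marks, wrist
E
```

```text
4 [616.7 -34.1  42. ] [615.4 -31.7  42. ] (array([614.5, -33.1,  47.9]), np.float64(2.550531696522018))
1 [552.3 -21.   42. ] [550.4 -19.2  42. ] (array([549.5, -21. ,  56.9]), np.float64(0.737146859779669))
5 [626.4  17.4  42. ] [625.2  19.4  42. ] (array([624.5,  17.8,  46.5]), np.float64(2.0071525832762256))
2 [561.4  29.6  42. ]  
6 [636.1  68.3  42. ] [634.8  70.7  42. ] (array([634.2,  68.5,  46.1]), np.float64(2.0504377102584437))
3 [571.5  80.8  42. ]
```

```bash
python3 - <<'E'
from h import *
np.set_printoptions(precision=1,suppress=True)
for f in("pics/w3.png","pics/w4.png"):
    im,c=load(f); d=np.load(f+".npz"); 
    g=cv2.cvtColor(im,cv2.COLOR_BGR2HSV)
    m=((g[...,0]>8)&(g[...,0]<25)&(g[...,1]>110)&(g[...,2]>80)).astype(np.uint8); m[:200]=0;m[300:]=0
    m=cv2.morphologyEx(m,cv2.MORPH_OPEN,np.ones((3,3)))
    k=max(cv2.findContours(m,0,1)[0],key=cv2.contourArea); print(cv2.boundingRect(k))
    Rm=R.from_quat(d["q"]).as_matrix()
    # tool-frame
    for n,uv,h in(("label tip",(282,210.5),-8),("wax top front",(282.5,250),8),("wax top back",(282,297.5),8),("tipL",(252.5,211),-8),("tipR",(311.5,211),-8),("wfl",(256,250),8),("wfr",(309.5,250),8)):
        z=d["p"][2]+h; P=plane(c,[uv],z)[0]; print(n,Rm.T@(P-d["p"]))
plan(553.9+1,-0.8-1,85,-100.9)
E
```

```text
(253, 211, 59, 32)
label tip [26.2  0.7  8.2]
wax top front [12.7  0.9 -7.9]
wax top back [-11.4   0.7  -8.1]
tipL [ 25.9 -13.6   8.2]
tipR [26.  14.9  8.2]
wfl [ 12.6 -10.9  -7.9]
wfr [12.7 13.  -7.9]
(252, 210, 60, 35)
label tip [26.2  0.7  8.2]
wax top front [12.7  0.9 -7.9]
wax top back [-11.5   0.7  -8.1]
tipL [ 26.  -13.5   8. ]
tipR [25.9 14.9  8.3]
wfl [ 12.7 -10.9  -8. ]
wfr [12.6 13.  -7.8]
shift [ 0.  -0.   0.1] yaw 1.84 psi0 -99.06 rows>= 1.9
```

```bash
python3 - <<'E'
from h import *
plan(556.4,4.4,72,-100.9)
E
```

```text
shift [ 0.006  -0.0209  0.1026] yaw 1.84 psi0 -99.06 rows>= 2.1
```

Call:
{"api": "send_rows", "payload": {"translation": [[0.006,-0.021,0.03],[0.006,-0.021,0.07],[0.006,-0.021,0.102],[0.006,-0.021,0.102],[0.006,-0.021,0.102]], "yaw": [2,2,2,2,2], "fingers": [255,255,255,255,255]}}

```text
clock: 5.3
position: [556.2, 4.1, 71.8]
ee_rot: [-0.636, 0.772, 0.002, -0.007]
contact_force: [0.8, 0.4, 0.8]
gripper_width: 24.2
```

```bash
python3 - <<'E'
from h import *
im,c=look("pics/w5.png")
plan(556.4,4.4,52,-100.9)
cv2.imwrite("pics/w5z.png",cv2.resize(im[100:320,160:400],None,fx=2.7,fy=2.7,interpolation=cv2.INTER_CUBIC))
E
```

```text
t 5.3 pos [556.2   4.1  71.8] w 24.2 F [0.8 0.4 0.8]
shift [0.0001 0.0007 0.0213] yaw -0.08 psi0 -100.98 rows>= 0.4
```

View pics/w5z.png

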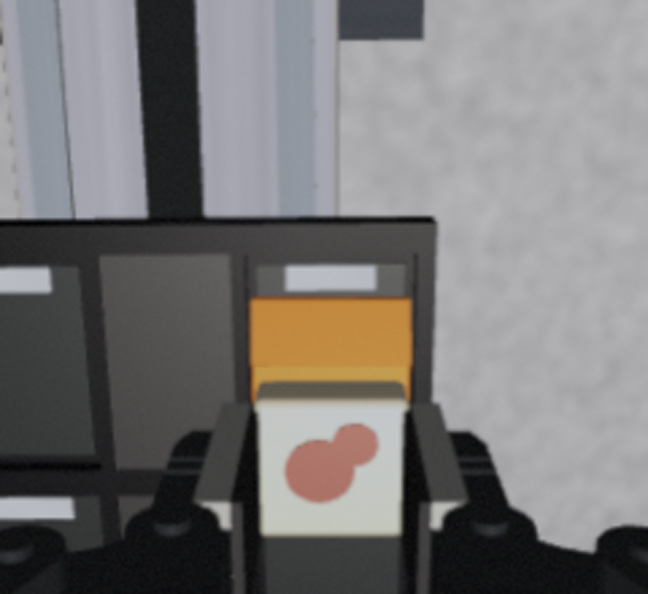

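```bash
python3 - <<'E'
from h import *
im,c=load("pics/w5.png"); d=np.load("pics/w5.png.npz"); Rm=R.from_quat(d["q"]).as_matrix()
for n,uv,z in(("mark",(331,279),42),("walltop edge",(331,254),46),("flooredge",(331,264),42),("outer",(331,222),46),("tip",(331,297),63.5)):
    P=plane(c,[(uv[0]/2.7+160-.3,uv[1]/2.7+100-.3)],z)[0]; print(n,np.round(P,1),np.round(Rm.T@(P-d["p"]),1))
E
```

```text
mark [550.4 -19.3  42. ] [23.9  0.8 30. ]
walltop edge [549.3 -25.4  46. ] [30.1  0.8 26.1]
flooredge [549.9 -22.4  42. ] [27.   0.8 30.1]
outer [548.1 -31.7  46. ] [36.5  0.8 26.1]
tip [550.2 -21.8  63.5] [26.5  0.8  8.6]
```

Call:
{"api": "send_rows", "payload": {"translation": [[0,0,0.01],[0,0,0.0195],[0,0,0.0195],[0,0,0.0195]], "yaw": [0,0,0,0], "fingers": [255,255,255,255]}}

```text
clock: 5.75
position: [557.0, 4.4, 53.8]
ee_rot: [-0.636, 0.771, 0.001, -0.005]
contact_force: [0.5, -1.0, 0.1]
gripper_width: 24.0
```

Call:
{"api": "send_rows", "payload": {"translation": [[0,0,0.002],[0,0,0.002],[0,0,0.002],[0,0,0.002],[0,0,0.0],[0,0,-0.04],[0,0,-0.09],[0,0,-0.12]], "yaw": [0,0,0,0,0,0,0,0], "fingers": [255,0,0,0,0,0,0,0]}}

```text
clock: 6.55
position: [559.7, 5.0, 177.8]
ee_rot: [-0.637, 0.771, -0.0, -0.003]
contact_force: [-0.1, -0.7, -0.7]
gripper_width: 85.6
```

```bash
python3 - <<'E'
from h import *
im,c=look("pics/w6.png")
t=cam("top")
plan(339,-300,200,-170)
E
```

```text
t 6.55 pos [559.7   5.  177.8] w 85.6 F [-0.1 -0.7 -0.7]
shift [ 0.342   0.1616 -0.0174] yaw 69.13 psi0 -100.87 rows>= 8.0
```

View pics/w6.png

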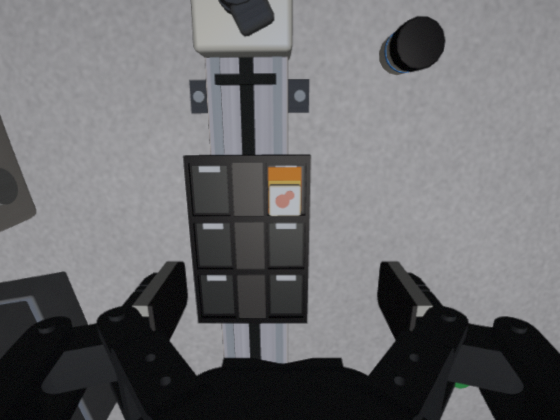

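Call:
{"api": "send_rows", "payload": {"translation": [[0.342,0.162,-0.02],[0.342,0.162,-0.02],[0.342,0.162,-0.02],[0.342,0.162,-0.02],[0.342,0.162,-0.02],[0.342,0.162,-0.02],[0.342,0.162,-0.02],[0.342,0.162,-0.02],[0.342,0.162,-0.02],[0.342,0.162,-0.02],[0.342,0.162,-0.02]], "yaw": [66,66,66,66,66,66,66,66,66,66,66], "fingers": [0,0,0,0,0,0,0,0,0,0,0]}}

```text
clock: 7.7
position: [338.8, -299.5, 202.5]
ee_rot: [-0.115, 0.993, -0.002, 0.002]
contact_force: [0.2, -0.2, -0.2]
gripper_width: 85.2
```

```bash
python3 - <<'E'
from h import *
im,c=look("pics/w7.png")
cv2.imwrite("pics/t2.png",get_image("top"))
E
```

```text
t 7.7 pos [ 338.8 -299.5  202.5] w 85.2 F [ 0.2 -0.2 -0.2]
```

View pics/w7.png

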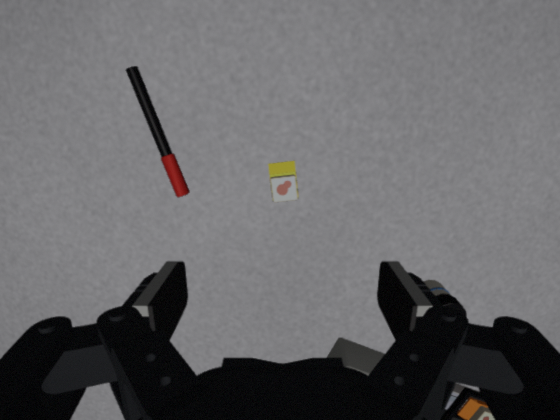

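View pics/t2.png

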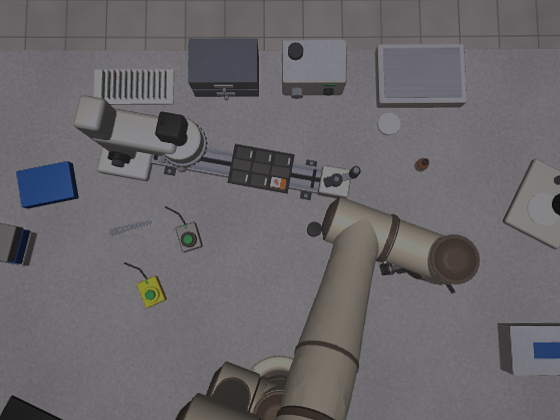

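```bash
python3 - <<'E'
from h import *
im,c=load("pics/w7.png")
block(im,c,(255,150,315,215),"yellow")
E
```

```text
wax box px [[272.6, 180.3], [295.1, 177.6], [297.7, 199.2], [275.1, 201.9]]
lab box px [[268.3, 162.7], [294.1, 160.7], [295.2, 175.0], [269.4, 177.0]]
wax centre [ 343.8 -296. ] sides 23.2 23.0
label dir rough -156.6 from wax edge -159.9 dist 20.0
block centre est [ 338.2 -298.1]
```

```bash
python3 - <<'E'
from h import *
plan(343.8,-296,100,-160)
E
```

```text
shift [-0.005   0.0025  0.1025] yaw -6.76 psi0 -166.76 rows>= 2.1
```

Call:
{"api": "send_rows", "payload": {"translation": [[-0.005,0.002,0.05],[-0.005,0.002,0.1],[-0.005,0.002,0.102],[-0.005,0.002,0.102]], "yaw": [-7,-7,-7,-7], "fingers": [0,0,0,0]}}

```text
clock: 8.2
position: [344.3, -296.3, 100.6]
ee_rot: [-0.177, 0.984, -0.002, 0.001]
contact_force: [0.5, -1.2, 0.9]
gripper_width: 85.5
```

```bash
python3 - <<'E'
from h import *
im,c=look("pics/w8.png")
p=proj(c,[[343.8,-296,17]])[0];print(p)
x,y=p.astype(int)
o=block(im,c,(x-50,y-60,x+50,y+50),"yellow")
im1,c1=load("pics/w7.png");o1=block(im1,c1,(255,150,315,215),"yellow")
print(tri(c1,o1["wax"].mean(0),c,o["wax"].mean(0)))
E
```

```text
t 8.2 pos [ 344.3 -296.3  100.6] w 85.5 F [ 0.5 -1.2  0.9]
[283.1220728  214.76761814]
wax box px [[267.0, 199.0], [299.0, 199.0], [299.0, 229.0], [267.0, 229.0]]
lab box px [[264.0, 174.0], [300.0, 174.0], [300.0, 195.0], [264.0, 195.0]]
wax centre [ 343.4 -296.2] sides 22.9 22.8
label dir rough -157.3 from wax edge -159.6 dist 19.3
block centre est [ 337.8 -298.3]
wax box px [[272.6, 180.3], [295.1, 177.6], [297.7, 199.2], [275.1, 201.9]]
lab box px [[268.3, 162.7], [294.1, 160.7], [295.2, 175.0], [269.4, 177.0]]
wax centre [ 343.8 -295.9] sides 23.2 23.0
label dir rough -156.6 from wax edge -159.9 dist 20.0
block centre est [ 338.1 -298. ]
(array([ 345.16647648, -295.57607108,   10.61402751]), np.float64(0.031510984126357555))
```

```bash
python3 - <<'E'
from h import *
plan(343.6,-296.2,7.5,-159.7)
E
```

```text
shift [0.0019 0.0019 0.0945] yaw 0.05 psi0 -159.65 rows>= 1.9
```

Call:
{"api": "send_rows", "payload": {"translation": [[0.001,0.001,0.045],[0.002,0.002,0.08],[0.002,0.002,0.093],[0.002,0.002,0.093],[0.002,0.002,0.093],[0.002,0.002,0.093],[0.002,0.002,0.093],[0.002,0.002,0.093],[0.002,0.002,0.093],[0.002,0.002,0.093],[0.002,0.002,0.093]], "yaw": [0,0,0,0,0,0,0,0,0,0,0], "fingers": [0,0,0,0,255,255,255,255,255,255,255]}}

```text
clock: 9.35
position: [344.1, -296.5, 10.2]
ee_rot: [-0.177, 0.984, -0.003, 0.003]
contact_force: [-0.7, 1.6, 8.0]
gripper_width: 23.8
```

Call:
{"api": "send_rows", "payload": {"translation": [[0,0,-0.03],[0,0,-0.08],[0,0,-0.13],[0,0,-0.18],[0,0,-0.18]], "yaw": [0,0,0,0,0], "fingers": [255,255,255,255,255]}}

```text
clock: 9.85
position: [346.7, -297.5, 197.7]
ee_rot: [-0.178, 0.984, -0.009, 0.01]
contact_force: [0.0, 0.0, -0.9]
gripper_width: 23.8
```

```bash
python3 - <<'E'
from h import *
im,c=look("pics/w9.png")
# pocket2 target: pocket1 tcp (556.4,4.4) + 52*yhat
plan(556.4+52*.189,4.4+52*.982,180,-100.9)
E
```

```text
t 9.85 pos [ 346.7 -297.5  197.7] w 23.8 F [ 0.   0.  -0.9]
shift [-0.33    0.2527  0.0144] yaw -58.7 psi0 -159.6 rows>= 8.3
```

View pics/w9.png

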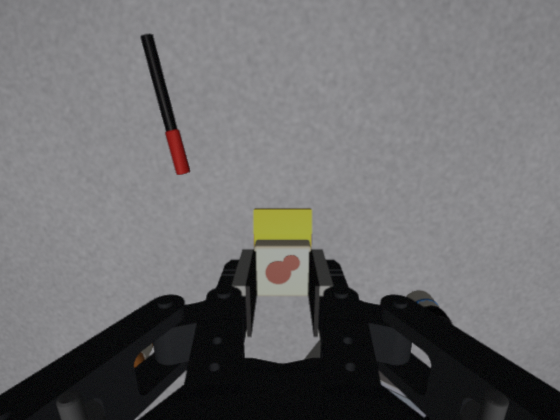

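Call:
{"api": "send_rows", "payload": {"translation": [[-0.33,0.253,0.01],[-0.33,0.253,0.01],[-0.33,0.253,0.01],[-0.33,0.253,0.01],[-0.33,0.253,0.01],[-0.33,0.253,0.01],[-0.33,0.253,0.01],[-0.33,0.253,0.01],[-0.33,0.253,0.01],[-0.33,0.253,0.01],[-0.33,0.253,0.01]], "yaw": [-6,-12,-18,-24,-30,-36,-42,-48,-54,-58.7,-58.7], "fingers": [255,255,255,255,255,255,255,255,255,255,255]}}

```text
clock: 11.0
position: [565.1, 56.3, 182.2]
ee_rot: [-0.637, 0.771, -0.008, 0.001]
contact_force: [0.5, 0.0, 0.5]
gripper_width: 24.3
```

```bash
python3 - <<'E'
from h import *
im,c=look("pics/w10.png")
plan(556.4+52*.189,4.4+52*.982,72,-100.9)
E
```

```text
t 11.0 pos [565.1  56.3 182.2] w 24.3 F [0.5 0.  0.5]
shift [-0.0007  0.0004  0.1106] yaw -0.1 psi0 -101.0 rows>= 2.2
```

View pics/w10.png

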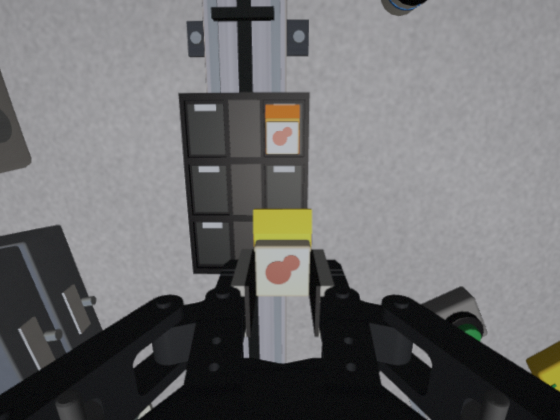

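Call:
{"api": "send_rows", "payload": {"translation": [[-0.001,0,0.04],[-0.001,0,0.08],[-0.001,0,0.11],[-0.001,0,0.11],[-0.001,0,0.11]], "yaw": [0,0,0,0,0], "fingers": [255,255,255,255,255]}}

```text
clock: 11.55
position: [566.7, 55.1, 72.8]
ee_rot: [-0.636, 0.772, -0.008, 0.001]
contact_force: [-0.4, -0.1, 0.6]
gripper_width: 23.7
```

```bash
python3 - <<'E'
from h import *
im,c=look("pics/w11.png")
plan(556.4+52*.189,4.4+52*.982,53,-100.9)
cv2.imwrite("pics/w11z.png",cv2.resize(im[100:320,160:400],None,fx=2.7,fy=2.7,interpolation=cv2.INTER_CUBIC))
E
```

```text
t 11.55 pos [566.7  55.1  72.8] w 23.7 F [-0.4 -0.1  0.6]
shift [0.0002 0.0017 0.021 ] yaw -0.13 psi0 -101.03 rows>= 0.4
```

View pics/w11z.png

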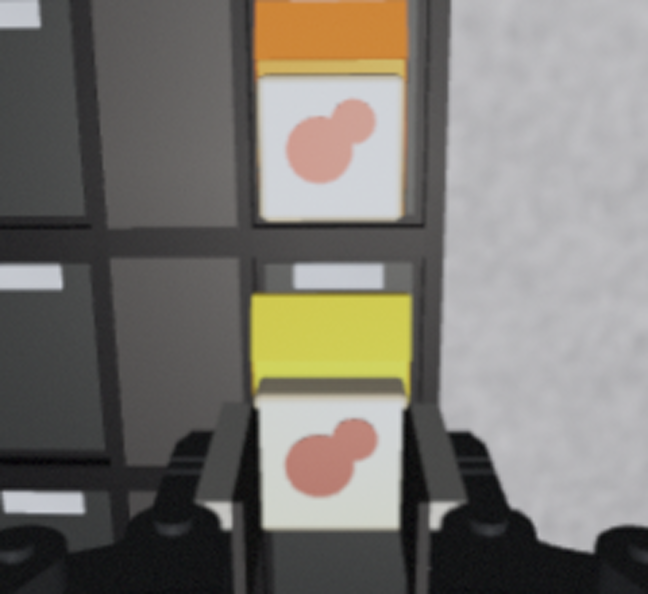

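Call:
{"api": "send_rows", "payload": {"translation": [[0,0.002,0.008],[0,0.002,0.0195],[0,0.002,0.021],[0,0.002,0.021]], "yaw": [0,0,0,0], "fingers": [255,255,255,255]}}

```text
clock: 12.0
position: [565.9, 55.7, 52.8]
ee_rot: [-0.636, 0.772, -0.009, 0.002]
contact_force: [0.1, -0.1, 0.3]
gripper_width: 23.9
```

Call:
{"api": "send_rows", "payload": {"translation": [[0,0,0.001],[0,0,0.001],[0,0,0.001],[0,0,0.001],[0,0,0.0],[0,0,-0.04],[0,0,-0.09],[0,0,-0.12]], "yaw": [0,0,0,0,0,0,0,0], "fingers": [255,0,0,0,0,0,0,0]}}

```text
clock: 12.8
position: [565.4, 57.2, 176.6]
ee_rot: [-0.636, 0.772, -0.01, 0.005]
contact_force: [1.0, 0.6, -0.0]
gripper_width: 85.6
```

```bash
python3 - <<'E'
from h import *
im,c=look("pics/w12.png")
cv2.imwrite("pics/s2.png",get_image("scene"))
E
```

```text
t 12.8 pos [565.4  57.2 176.6] w 85.6 F [ 1.   0.6 -0. ]
```

View pics/w12.png

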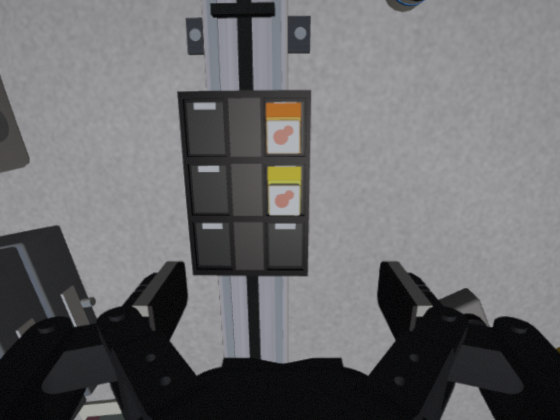

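View pics/s2.png

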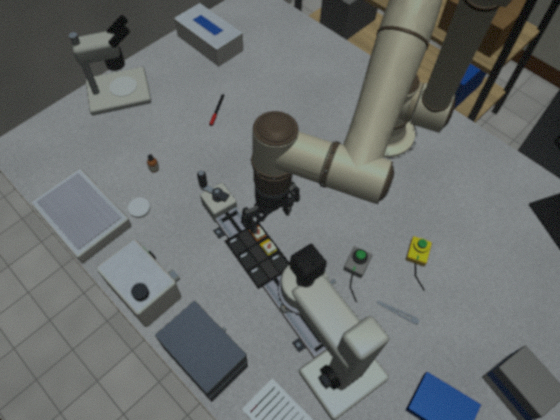

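```bash
python3 - <<'E'
from h import *
plan(560,-185,240,-100.9)
E
```

```text
shift [ 0.2398 -0.0408 -0.0599] yaw -0.08 psi0 -100.98 rows>= 5.0
```

Call:
{"api": "send_rows", "payload": {"translation": [[0.02,0,-0.045],[0.24,-0.041,-0.06],[0.24,-0.041,-0.06],[0.24,-0.041,-0.06],[0.24,-0.041,-0.06],[0.24,-0.041,-0.06],[0.24,-0.041,-0.06]], "yaw": [0,0,0,0,0,0,0], "fingers": [0,0,0,0,0,0,0]}}

```text
clock: 13.6
position: [559.4, -188.3, 239.2]
ee_rot: [-0.634, 0.773, -0.011, 0.007]
contact_force: [-0.3, 0.4, -0.3]
gripper_width: 85.7
```

```bash
python3 - <<'E'
from h import *
im,c=look("pics/w13.png")
E
```

```text
t 13.6 pos [ 559.4 -188.3  239.2] w 85.7 F [-0.3  0.4 -0.3]
```

View pics/w13.png

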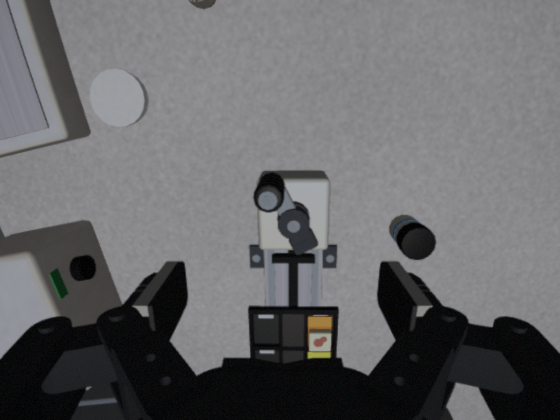

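```bash
python3 - <<'E'
from h import *
im,_=load("pics/w13.png")
z=cv2.resize(im[160:270,240:345],None,fx=6,fy=6,interpolation=cv2.INTER_CUBIC)
cv2.imwrite("pics/w13z.png",np.clip(z*1.6,0,255).astype(np.uint8)[:600])
E
```

```text
(no output)
```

View pics/w13z.png

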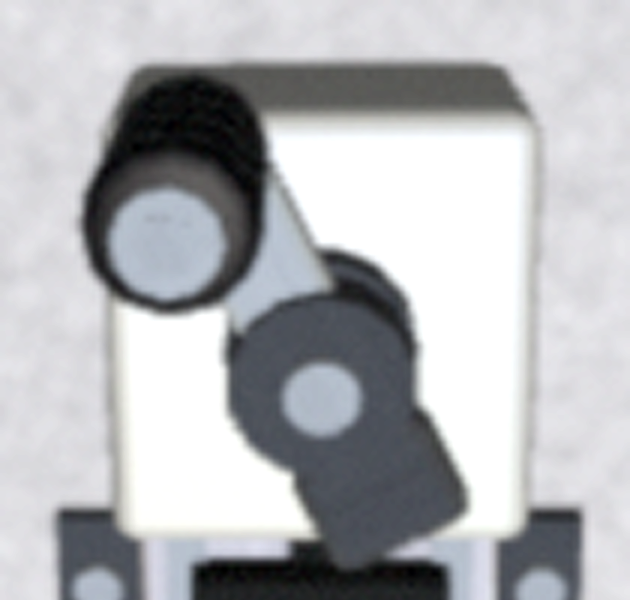

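```bash
python3 - <<'E'
from h import *
np.set_printoptions(precision=1,suppress=True)
im,c=load("pics/w13.png")
t=cam("top")
ti=cv2.imread("pics/top0.png")
cv2.imwrite("pics/t0c.png",cv2.resize(ti[155:205,310:370],None,fx=10,fy=10,interpolation=cv2.INTER_CUBIC))
S=(267.8,198.0)
print("sleeve@139",plane(c,[S],139), "hub@85",plane(c,[(293.3,226)],85),plane(c,[(293.3,226)],100))
print(plane(t,[(355,171)],139))
print(tri(c,S,t,(355,171)))
E
```

```text
sleeve@139 [[ 570.4 -199.1  139. ]] hub@85 [[ 558.5 -154.2   85. ]] [[ 557.6 -159.5  100. ]]
[[ 569.9 -197.2  139. ]]
(array([ 571. , -197.9,  134. ]), np.float64(0.055261388477527))
```

View pics/t0c.png

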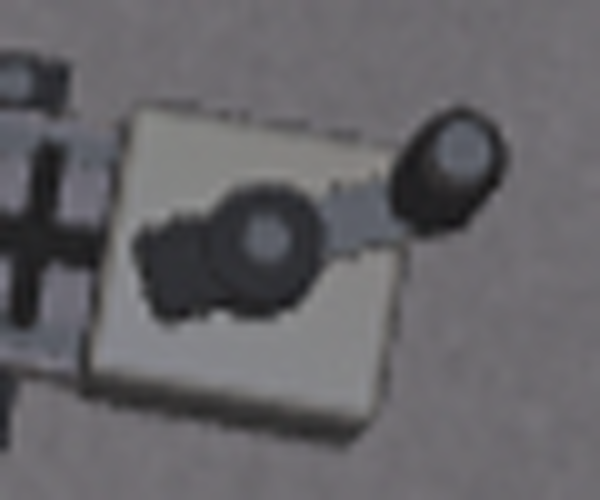

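```bash
python3 - <<'E'
from h import *
plan(571,-198.3,160,-100.9)
plan(571,-198.3,100,-100.9)
E
```

```text
shift [ 0.009  -0.0116  0.0794] yaw -0.27 psi0 -101.17 rows>= 1.6
shift [ 0.0089 -0.0101  0.1394] yaw -0.27 psi0 -101.17 rows>= 2.8
```

Call:
{"api": "send_rows", "payload": {"translation": [[0.009,-0.011,0.04],[0.009,-0.011,0.079],[0.009,-0.011,0.079]], "yaw": [0,0,0], "fingers": [0,0,0]}}

```text
clock: 13.95
position: [566.3, -196.4, 153.9]
ee_rot: [-0.635, 0.773, -0.005, 0.003]
contact_force: [0.1, -0.4, -0.3]
gripper_width: 85.6
```

```bash
python3 - <<'E'
from h import *
im,c=look("pics/w14.png")
z=im[150:330,190:380]
cv2.imwrite("pics/w14z.png",np.clip(cv2.resize(z,None,fx=3.3,fy=3.3)*1.5,0,255).astype(np.uint8))
plan(571,-198.3,100,-100.9)
E
```

```text
t 13.95 pos [ 566.3 -196.4  153.9] w 85.6 F [ 0.1 -0.4 -0.3]
shift [ 0.0006 -0.0015  0.0576] yaw -0.2 psi0 -101.1 rows>= 1.2
```

View pics/w14z.png

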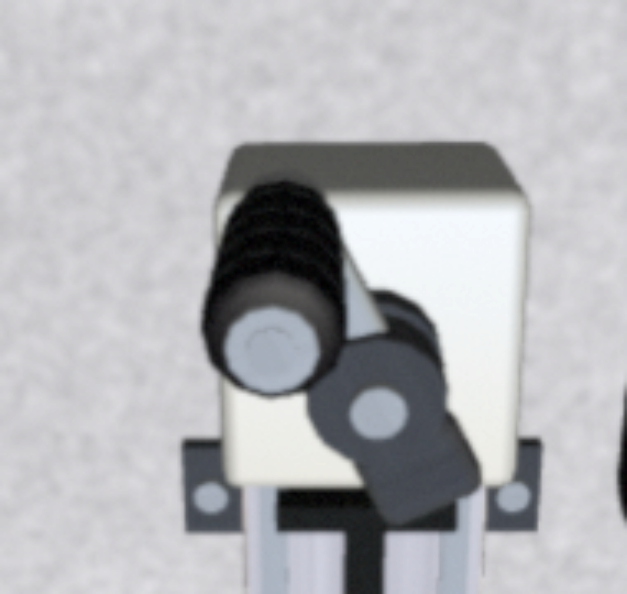

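```bash
python3 - <<'E'
from h import *
im,c=load("pics/w14.png");im3,c3=load("pics/w13.png")
print(plane(c,[(273,251)],139),tri(c,(273,251),c3,(267.8,198)))
print("axis",plane(c,[(190+379/3.3,150+400/3.3)],95))
s=read_state();print(s["position"],s["joint_vel"].round(3))
E
```

```text
[[ 570.04150584 -199.23389666  139.        ]] (array([ 570.27250466, -199.01805438,  138.49933277]), np.float64(0.33297849602208934))
axis [[ 557.28064808 -161.67388091   95.        ]]
[ 568.66342519 -197.03245501  157.60522372] [ 0.002 -0.055  0.086  0.038 -0.006  0.002]
```

Call:
{"api": "send_rows", "payload": {"translation": [[0.001,-0.002,0.02],[0.001,-0.002,0.04],[0.001,-0.002,0.057],[0.001,-0.002,0.057],[0.001,-0.002,0.057],[0.001,-0.002,0.057]], "yaw": [0,0,0,0,0,0], "fingers": [0,0,0,0,0,0]}}

```text
clock: 14.6
position: [572.9, -198.6, 103.0]
ee_rot: [-0.636, 0.772, -0.009, 0.006]
contact_force: [-0.5, 1.1, 0.5]
gripper_width: 85.6
```

Call:
{"api": "send_rows", "payload": {"translation": [[0,0,0],[0,0,0],[0,0,0],[0,0,0],[0,0,0],[0,0,0],[0,0,0],[0,0,0]], "yaw": [0,0,0,0,0,0,0,0], "fingers": [255,255,255,255,255,255,255,255]}}

```text
clock: 15.4
position: [572.5, -198.5, 103.4]
ee_rot: [-0.636, 0.772, -0.009, 0.006]
contact_force: [-2.0, 1.9, 5.4]
gripper_width: 22.8
```

```bash
cat >> h.py <<'E'
def crank(A,step,n=12,r=45.,z=None,extra=0):
    """rows: from present sleeve angle, clockwise by step deg per row"""
    st=read_state(); Rm=R.from_quat(st["ee_rot"]).as_matrix(); p=st["position"]
    a0=np.degrees(np.arctan2(p[1]-A[1],p[0]-A[0])); rr=np.hypot(p[0]-A[0],p[1]-A[1])
    print("angle",round(a0,1),"radius",round(rr,1),"z",round(p[2],1),"F",np.round(st["contact_force"],1),"w",round(st["gripper_width"],1),"t",st["clock"])
    z=p[2] if z is None else z
    out=[]
    for i in range(1,n+1):
        a=np.radians(a0-step*i-extra); T=np.array([A[0]+r*np.cos(a),A[1]+r*np.sin(a),z])
        out.append([float(round(v,3)) for v in Rm.T@(T-p)/1000])
    print(out)
E
python3 - <<'E'
from h import *
crank((558.9,-155.5),15,6,z=103)
E
```

```text
angle -72.4 radius 45.1 z 103.4 F [-2.   1.9  5.4] w 22.8 t 15.4
[[0.004, 0.011, 0.0], [0.005, 0.023, -0.0], [0.004, 0.034, -0.0], [-0.001, 0.045, -0.001], [-0.009, 0.054, -0.001], [-0.018, 0.061, -0.001]]
```

Call:
{"api": "send_rows", "payload": {"translation": [[0.004,0.011,0],[0.005,0.023,0],[0.004,0.034,0],[-0.001,0.045,0],[-0.009,0.054,0],[-0.018,0.061,0]], "yaw": [0,0,0,0,0,0], "fingers": [255,255,255,255,255,255]}}

```text
clock: 16.0
position: [516.5, -169.1, 103.2]
ee_rot: [-0.636, 0.772, -0.01, 0.006]
contact_force: [5.3, -1.5, 2.7]
gripper_width: 22.6
```

```bash
python3 - <<'E'
from h import *
im,c=look("pics/w15.png")
crank((558.9,-155.5),30,12,z=103)
E
```

```text
t 16.0 pos [ 516.5 -169.1  103.2] w 22.6 F [ 5.3 -1.5  2.7]
angle -164.3 radius 44.5 z 103.2 F [2.7 3.8 7.1] w 22.8 t 16.05
[[-0.023, 0.005, 0.0], [-0.045, -0.002, 0.0], [-0.06, -0.019, 0.001], [-0.065, -0.042, 0.001], [-0.058, -0.064, 0.002], [-0.04, -0.08, 0.002], [-0.017, -0.085, 0.002], [0.005, -0.077, 0.002], [0.02, -0.06, 0.002], [0.025, -0.037, 0.001], [0.018, -0.015, 0.001], [0.0, 0.0, 0.0]]
```

View pics/w15.png

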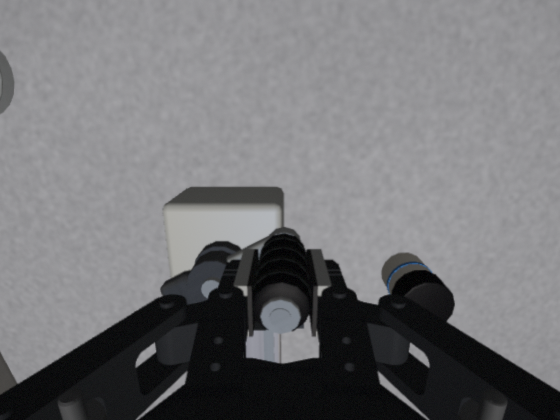

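Call:
{"api": "send_rows", "payload": {"translation": [[-0.023,0.005,0],[-0.045,-0.002,0],[-0.06,-0.019,0.001],[-0.065,-0.042,0.001],[-0.058,-0.064,0.002],[-0.04,-0.08,0.002],[-0.017,-0.085,0.002],[0.005,-0.077,0.002],[0.02,-0.06,0.002],[0.025,-0.037,0.001],[0.018,-0.015,0.001],[0,0,0]], "yaw": [0,0,0,0,0,0,0,0,0,0,0,0], "fingers": [255,255,255,255,255,255,255,255,255,255,255,255]}}

```text
clock: 17.25
position: [516.0, -167.7, 103.4]
ee_rot: [-0.636, 0.772, -0.011, 0.008]
contact_force: [13.7, -0.2, -9.3]
gripper_width: 22.8
```

```bash
python3 - <<'E'
from h import *
t=get_image("top"); cv2.imwrite("pics/t3.png",t)
crank((558.9,-155.5),30,12,z=103)
E
```

```text
angle -168.2 radius 44.5 z 103.3 F [4.5 3.7 0.4] w 22.3 t 17.3
[[-0.023, 0.004, 0.0], [-0.044, -0.005, 0.0], [-0.059, -0.024, 0.001], [-0.062, -0.047, 0.002], [-0.053, -0.068, 0.002], [-0.035, -0.082, 0.003], [-0.012, -0.086, 0.003], [0.01, -0.077, 0.002], [0.024, -0.058, 0.002], [0.027, -0.035, 0.001], [0.019, -0.014, 0.001], [0.0, 0.0, 0.0]]
```

View pics/t3.png

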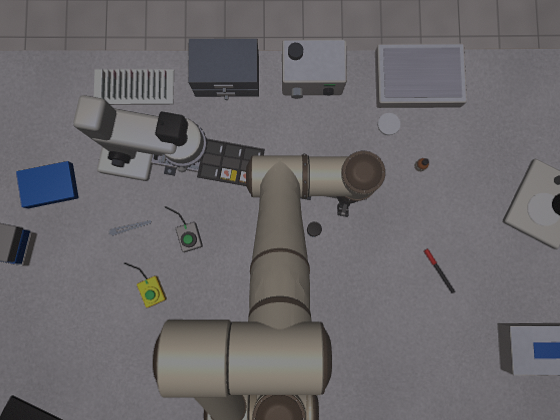

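Call:
{"api": "send_rows", "payload": {"translation": [[-0.023,0.004,0],[-0.044,-0.005,0],[-0.059,-0.024,0.001],[-0.062,-0.047,0.002],[-0.053,-0.068,0.002],[-0.035,-0.082,0.003],[-0.012,-0.086,0.003],[0.01,-0.077,0.002],[0.024,-0.058,0.002],[0.027,-0.035,0.001],[0.019,-0.014,0.001],[0,0,0]], "yaw": [0,0,0,0,0,0,0,0,0,0,0,0], "fingers": [255,255,255,255,255,255,255,255,255,255,255,255]}}

```text
clock: 18.5
position: [515.3, -164.7, 103.4]
ee_rot: [-0.635, 0.772, -0.012, 0.011]
contact_force: [14.7, -0.1, -10.2]
gripper_width: 22.3
```

```bash
python3 - <<'E'
from h import *
t=get_image("top"); cv2.imwrite("pics/t4.png",t[100:300,80:400])
crank((558.9,-155.5),20,10,z=103)
E
```

```text
angle -172.3 radius 44.5 z 103.3 F [5.7 4.5 0.1] w 22.8 t 18.55
[[-0.015, 0.003, 0.0], [-0.031, -0.0, 0.0], [-0.044, -0.008, 0.001], [-0.054, -0.02, 0.001], [-0.059, -0.035, 0.002], [-0.058, -0.051, 0.002], [-0.053, -0.065, 0.003], [-0.042, -0.077, 0.003], [-0.029, -0.085, 0.003], [-0.013, -0.087, 0.003]]
```

View pics/t4.png

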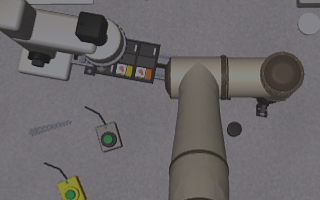

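Call:
{"api": "send_rows", "payload": {"translation": [[-0.015,0.003,0],[-0.031,0,0],[-0.044,-0.008,0.001],[-0.054,-0.02,0.001],[-0.059,-0.035,0.002],[-0.058,-0.051,0.002],[-0.053,-0.065,0.003],[-0.042,-0.077,0.003],[-0.029,-0.085,0.003]], "yaw": [0,0,0,0,0,0,0,0,0], "fingers": [255,255,255,255,255,255,255,255,255]}}

```text
clock: 19.45
position: [604.0, -147.7, 103.5]
ee_rot: [-0.637, 0.771, -0.011, 0.012]
contact_force: [-0.1, 3.3, 7.2]
gripper_width: 22.1
```

```bash
python3 - <<'E'
from h import *
crank((558.9,-155.5),7,6,z=103)
E
```

```text
angle 9.7 radius 45.8 z 103.5 F [-0.1  3.3  7.2] w 22.1 t 19.45
[[0.006, -0.001, 0.0], [0.011, -0.002, 0.001], [0.016, -0.002, 0.0], [0.022, -0.002, 0.0], [0.027, -0.001, 0.0], [0.033, 0.001, 0.0]]
```

Call:
{"api": "send_rows", "payload": {"translation": [[0.006,-0.001,0],[0.011,-0.002,0],[0.016,-0.002,0],[0.018,-0.002,0],[0.02,-0.002,0],[0.02,-0.002,0]], "yaw": [0,0,0,0,0,0], "fingers": [255,255,255,255,255,255]}}

```text
clock: 20.05
position: [603.7, -163.9, 103.6]
ee_rot: [-0.637, 0.771, -0.011, 0.015]
contact_force: [6.8, 12.4, 3.0]
gripper_width: 23.0
```

```bash
python3 - <<'E'
from h import *
crank((558.9,-155.5),3,6,z=103)
E
```

```text
angle -10.7 radius 45.6 z 103.6 F [ 6.8 12.4  3. ] w 23.0 t 20.05
[[0.002, 0.001, 0.001], [0.005, 0.001, 0.001], [0.007, 0.001, 0.0], [0.009, 0.002, 0.0], [0.012, 0.002, 0.0], [0.014, 0.003, 0.0]]
```

Call:
{"api": "send_rows", "payload": {"translation": [[0.003,0.001,0],[0.005,0.001,0],[0.007,0.001,0],[0.007,0.001,0]], "yaw": [0,0,0,0], "fingers": [255,255,255,255]}}

```text
clock: 20.45
position: [603.7, -164.1, 103.6]
ee_rot: [-0.638, 0.77, -0.01, 0.019]
contact_force: [8.1, 21.8, 3.5]
gripper_width: 23.2
```

```bash
python3 - <<'E'
from h import *
crank((558.9,-155.5),3,2,z=103)
im,c=look("pics/w16.png")
cv2.imwrite("pics/t5.png",cv2.resize(get_image("top")[100:260,60:380],None,fx=2.4,fy=2.4))
cv2.imwrite("pics/s5.png",cv2.resize(get_image("scene")[150:400,180:400],None,fx=2.4,fy=2.4))
E
```

```text
angle -10.9 radius 45.6 z 103.6 F [ 8.1 21.8  3.5] w 23.2 t 20.45
[[0.002, 0.001, 0.001], [0.005, 0.001, 0.001]]
t 20.45 pos [ 603.7 -164.1  103.6] w 23.2 F [ 8.1 21.8  3.5]
```

View pics/t5.png

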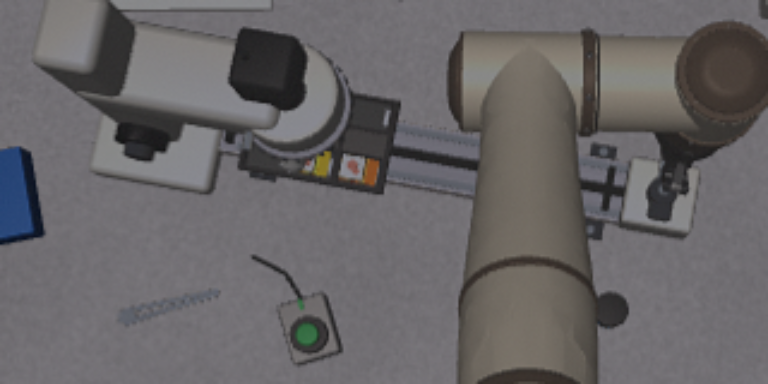

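View pics/s5.png

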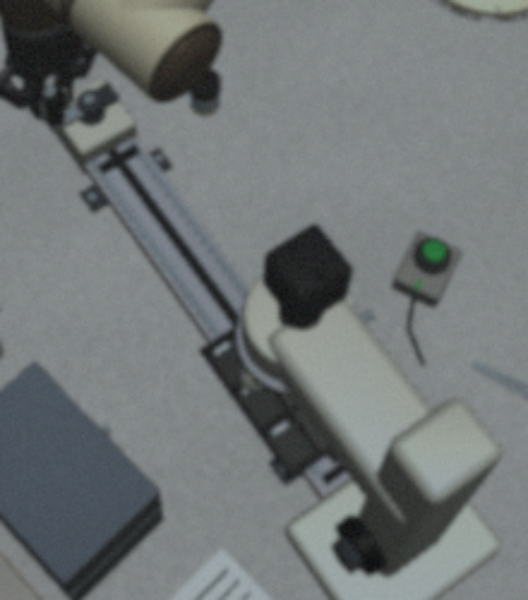

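View pics/w16.png

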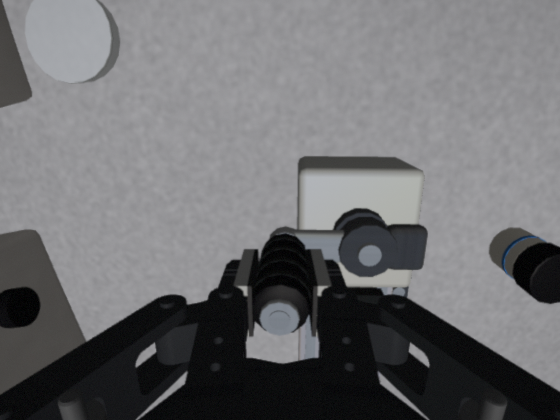

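Call:
{"api": "send_rows", "payload": {"translation": [[0,0,0],[0,0,0],[0,0,0],[0,0,0],[0,0,0],[0,0,-0.03],[0,0,-0.07],[0,0,-0.11],[0,0,-0.14]], "yaw": [0,0,0,0,0,0,0,0,0], "fingers": [255,0,0,0,0,0,0,0,0]}}

```text
clock: 21.5
position: [597.8, -166.0, 246.2]
ee_rot: [-0.637, 0.77, -0.011, 0.02]
contact_force: [0.9, -0.0, 0.8]
gripper_width: 85.3
```

```bash
python3 - <<'E'
from h import *
im,c=look("pics/w17.png")
plan(450,-60,240,-50)
plan(409,200,200,-10)
E
```

```text
t 21.5 pos [ 597.8 -166.   246.2] w 85.3 F [ 0.9 -0.   0.8]
shift [-0.0769  0.1677  0.0045] yaw -50.7 psi0 -100.7 rows>= 5.9
shift [-0.3241  0.2583  0.0436] yaw -90.7 psi0 -100.7 rows>= 10.6
```

View pics/w17.png

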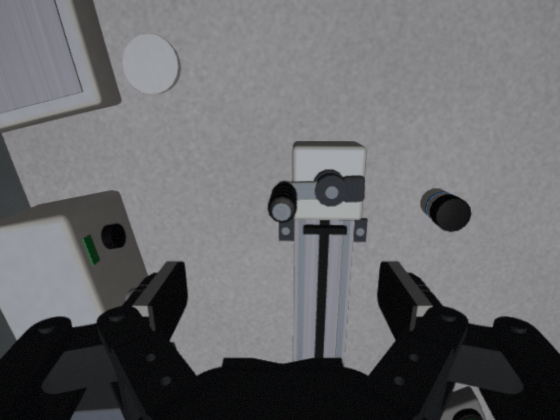

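```bash
python3 - <<'E'
from h import *
plan(409,225,170,-60)
E
```

```text
shift [-0.3482  0.2645  0.0737] yaw -40.7 psi0 -100.7 rows>= 8.9
```

Call:
{"api": "send_rows", "payload": {"translation": [[-0.03,0.05,0],[-0.06,0.1,0],[-0.348,0.264,0.03],[-0.348,0.264,0.06],[-0.348,0.264,0.07],[-0.348,0.264,0.07],[-0.348,0.264,0.07],[-0.348,0.264,0.07],[-0.348,0.264,0.07],[-0.348,0.264,0.07],[-0.348,0.264,0.07],[-0.348,0.264,0.07]], "yaw": [-5,-10,-15,-20,-25,-30,-35,-40,-40,-40,-40,-40], "fingers": [0,255,255,255,255,255,255,255,255,255,255,255]}}

```text
clock: 22.75
position: [409.4, 223.9, 173.7]
ee_rot: [0.862, -0.506, 0.022, -0.016]
contact_force: [0.4, -0.8, 0.8]
gripper_width: 0.0
```

```bash
python3 - <<'E'
from h import *
im,c=look("pics/w18.png")
E
```

```text
t 22.75 pos [409.4 223.9 173.7] w 0.0 F [ 0.4 -0.8  0.8]
```

View pics/w18.png

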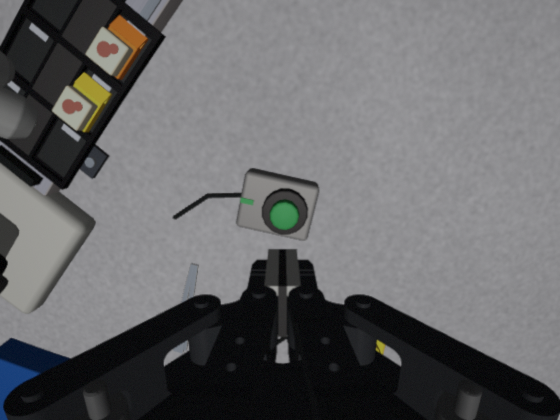

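```bash
cat >> h.py <<'E'
def green(im,roi):
    x0,y0,x1,y1=roi;h=cv2.cvtColor(im[y0:y1,x0:x1],cv2.COLOR_BGR2HSV)
    m=((h[...,0]>55)&(h[...,0]<85)&(h[...,1]>120)).astype(np.uint8)
    k=max(cv2.findContours(m,0,1)[0],key=cv2.contourArea); (x,y),r=cv2.minEnclosingCircle(k); return (x+x0,y+y0),r
E
python3 - <<'E'
from h import *
im,c=load("pics/w18.png"); p,r=green(im,(255,180,320,245)); print(p,r,plane(c,[p],40),plane(c,[p],34))
P=plane(c,[p],40)[0]
plan(P[0]-20,P[1],110)
E
```

```text
(283.8529415130615, 214.32352828979492) 14.832789421081543 [[406.59354858 237.20928427  40.        ]] [[405.95997585 238.86955183  34.        ]]
shift [-0.0245  0.0166  0.0626] yaw 0 psi0 -60.86 rows>= 1.4
```

Call:
{"api": "send_rows", "payload": {"translation": [[-0.024,0.016,0.04],[-0.024,0.016,0.06],[-0.024,0.016,0.06]], "yaw": [0,0,0], "fingers": [255,255,255]}}

```text
clock: 23.1
position: [386.2, 234.4, 110.7]
ee_rot: [0.862, -0.507, 0.021, -0.013]
contact_force: [-0.7, -0.6, -0.3]
gripper_width: 0.2
```

```bash
python3 - <<'E'
from h import *
im,c=look("pics/w19.png"); i1,c1=load("pics/w18.png")
p1,_=green(i1,(255,180,320,245)); q=proj(c,[[406.6,237,40]])[0].astype(int); print(q)
p,r=green(im,(q[0]-45,q[1]-45,q[0]+45,min(q[1]+45,419))); print(p,r,plane(c,[p],40)); P,e=tri(c1,p1,c,p); print(P,e)
t=cam("top");print(tri(t,(188,239),c1,p1))
plan(406.3,237.5,60)
E
```

```text
t 23.1 pos [386.2 234.4 110.7] w 0.2 F [-0.7 -0.6 -0.3]
[257 211]
(np.float64(256.69001388549805), np.float64(211.12484741210938)) 19.49205207824707 [[407.14188671 237.29569887  40.        ]]
[407.30099206 235.35796553  46.49379013] 0.10949417789560847
(array([408.4468683 , 232.07355815,  58.14810345]), np.float64(0.2555130486784581))
shift [ 0.0063 -0.0149  0.0533] yaw 0 psi0 -60.96 rows>= 1.1
```

View pics/w19.png

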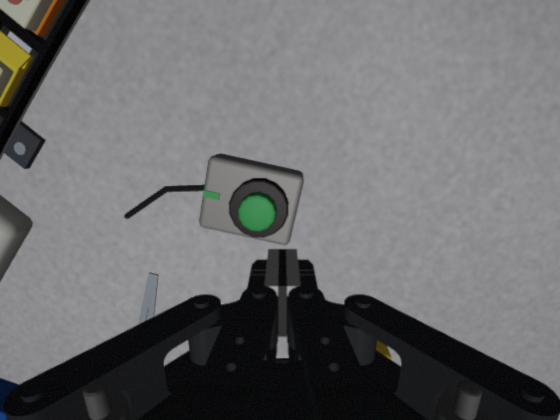

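```bash
python3 - <<'E'
from h import *
plan(407,236.3,60)
plan(407,236.3,36)
E
```

```text
shift [ 0.0077 -0.0149  0.0533] yaw 0 psi0 -60.96 rows>= 1.1
shift [ 0.0072 -0.0137  0.0773] yaw 0 psi0 -60.96 rows>= 1.6
```

Call:
{"api": "send_rows", "payload": {"translation": [[0.008,-0.015,0.03],[0.008,-0.015,0.053],[0.008,-0.015,0.053],[0.008,-0.015,0.053]], "yaw": [0,0,0,0], "fingers": [255,255,255,255]}}

```text
clock: 23.55
position: [408.3, 236.2, 61.6]
ee_rot: [0.861, -0.507, 0.022, -0.016]
contact_force: [0.2, 0.4, 1.0]
gripper_width: -0.1
```

```bash
python3 - <<'E'
from h import *
im,c=look("pics/w20.png")
plan(407,236.3,34)
E
```

```text
t 23.55 pos [408.3 236.2  61.6] w -0.1 F [0.2 0.4 1. ]
shift [-0.001   0.0028  0.0279] yaw 0 psi0 -60.99 rows>= 0.6
```

View pics/w20.png

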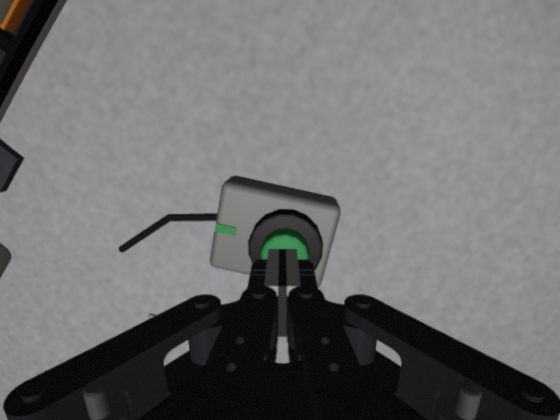

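Call:
{"api": "send_rows", "payload": {"translation": [[-0.001,0.001,0.006],[-0.001,0.001,0.011],[-0.001,0.002,0.015],[-0.001,0.002,0.018],[-0.001,0.002,0.018]], "yaw": [0,0,0,0,0], "fingers": [255,255,255,255,255]}}

```text
clock: 24.1
position: [407.8, 237.6, 44.4]
ee_rot: [0.862, -0.507, 0.023, -0.017]
contact_force: [-0.8, 1.0, 5.5]
gripper_width: -0.4
```

Call:
{"api": "send_rows", "payload": {"translation": [[0,0,0.003],[0,0,0.006],[0,0,0.009],[0,0,0.009]], "yaw": [0,0,0,0], "fingers": [255,255,255,255]}}

```text
clock: 24.5
position: [408.3, 237.8, 42.9]
ee_rot: [0.863, -0.505, 0.024, -0.017]
contact_force: [-25.2, -6.8, 71.3]
gripper_width: -0.1
```

Call:
{"api": "send_rows", "payload": {"translation": [[0,0,-0.02],[0,0,-0.06],[0,0,-0.1],[0,0,-0.13]], "yaw": [0,0,0,0], "fingers": [255,255,255,255]}}

```text
clock: 24.9
position: [400.4, 237.1, 174.7]
ee_rot: [0.863, -0.505, 0.024, -0.018]
contact_force: [0.3, 1.4, 1.1]
gripper_width: -0.1
```

```bash
python3 - <<'E'
from h import *
im,c=look("pics/w21.png")
cv2.imwrite("pics/t6.png",get_image("top"))
cv2.imwrite("pics/s6.png",get_image("scene"))
E
```

```text
t 24.9 pos [400.4 237.1 174.7] w -0.1 F [0.3 1.4 1.1]
```

View pics/w21.png

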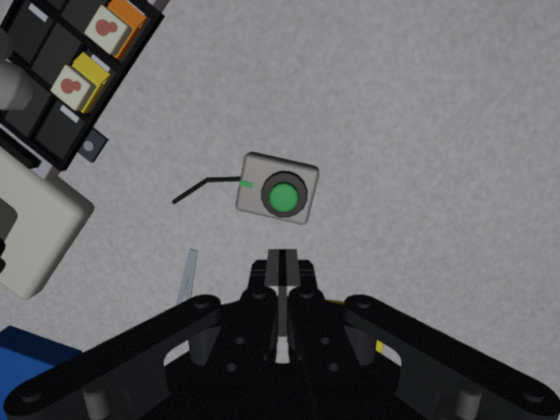

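View pics/s6.png

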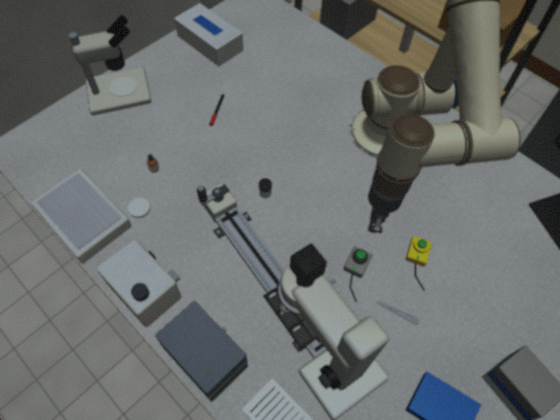

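Call:
{"api": "send_rows", "payload": {"translation": [[0.02,-0.04,0.03],[0.02,-0.08,0.06],[0.02,-0.08,0.06],[0.02,-0.08,0.06]], "yaw": [0,0,0,0], "fingers": [255,255,255,255]}}

```text
clock: 25.45
position: [483.0, 258.7, 115.7]
ee_rot: [0.862, -0.506, 0.023, -0.016]
contact_force: [-0.7, -0.4, 0.8]
gripper_width: -0.0
```

```bash
python3 - <<'E'
from h import *
im,c=look("pics/w22.png")
E
```

```text
t 25.45 pos [483.  258.7 115.7] w -0.0 F [-0.7 -0.4  0.8]
```

Call:
{"api": "send_rows", "payload": {"translation": [[0,0.05,0],[0,0.1,0],[0,0.15,0],[0,0.15,0],[0,0.15,0]], "yaw": [0,0,0,0,0], "fingers": [255,255,255,255,255]}}

```text
clock: 26.0
position: [350.8, 184.6, 110.9]
ee_rot: [0.863, -0.505, 0.024, -0.019]
contact_force: [0.7, 1.1, -0.1]
gripper_width: -0.3
```

```bash
python3 - <<'E'
from h import *
im,c=look("pics/w23.png")
r=[]
for f in ("pics/w22.png","pics/w23.png"):
    i,c=load(f); q=proj(c,[[407,236,44]])[0].astype(int)
    x0=max(q[0]-40,0);y0=max(q[1]-35,0)
    p,rad=green(i,(x0,y0,q[0]+40,min(q[1]+40,419))); print(q,p,rad); r+=[c,p]
    z=i[y0:q[1]+40,x0:q[0]+40]; cv2.imwrite(f.replace(".png","z.png"),cv2.resize(z,None,fx=6,fy=6,interpolation=cv2.INTER_CUBIC))
print(tri(*r))
E
```

```text
t 26.0 pos [350.8 184.6 110.9] w -0.3 F [ 0.7  1.1 -0.1]
[396 246] (np.float64(396.77611923217773), np.float64(246.85074615478516)) 19.666667938232422
[181 244] (np.float64(181.0), np.float64(245.0)) 19.235483169555664
(array([407.1518165 , 235.77342453,  44.73137154]), np.float64(0.2277027743482557))
```

View pics/w22z.png

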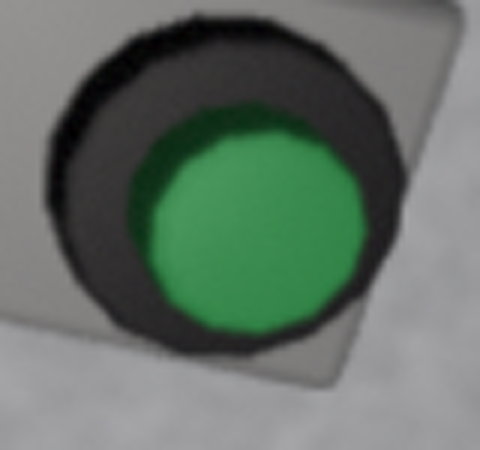

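View pics/w23z.png

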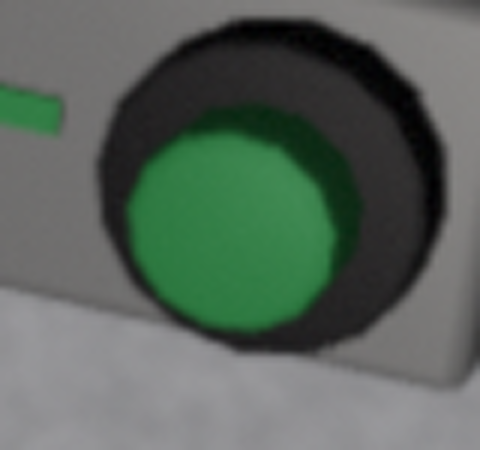

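```bash
python3 - <<'E'
from h import *
i,c=load("pics/w22.png");j,d=load("pics/w23.png")
print("top",tri(c,(398.8,249.5),d,(179.4,247.2)))
# collar top disc centres
f=lambda o,x,y:(o[0]+x/6-.4,o[1]+y/6-.4)
print("collar",tri(c,f((356,211),235,195),d,f((141,209),261,197)))
E
```

```text
top (array([406.81812704, 235.82169068,  48.69672809]), np.float64(0.04860684476298888))
collar (array([407.19715306, 235.26207497,  38.83162885]), np.float64(0.30414357432466865))
```

```bash
python3 - <<'E'
from h import *
plan(602,-164,240,-100.9)
E
```

```text
shift [ 0.4302 -0.0533 -0.1169] yaw 40.21 psi0 -60.69 rows>= 9.0
```

Call:
{"api": "send_rows", "payload": {"translation": [[0,0,-0.05],[0,0,-0.1],[0.43,-0.053,-0.117],[0.43,-0.053,-0.117],[0.43,-0.053,-0.117],[0.43,-0.053,-0.117],[0.43,-0.053,-0.117],[0.43,-0.053,-0.117],[0.43,-0.053,-0.117],[0.43,-0.053,-0.117],[0.43,-0.053,-0.117],[0.43,-0.053,-0.117]], "yaw": [0,0,5,10,15,20,25,30,35,40,40,40], "fingers": [255,255,255,255,255,255,255,0,0,0,0,0]}}

```text
clock: 27.25
position: [604.5, -167.6, 239.8]
ee_rot: [-0.636, 0.771, -0.017, 0.027]
contact_force: [-1.2, -0.3, -0.9]
gripper_width: 72.4
```

```bash
python3 - <<'E'
from h import *
im,c=look("pics/w24.png")
print(proj(c,[[603.5,-164,139]]))
plan(603.5,-164.2,155,-100.9)
E
```

```text
t 27.25 pos [ 604.5 -167.6  239.8] w 72.4 F [-1.2 -0.3 -0.9]
[[290.99266278 209.92264209]]
shift [-0.      0.0048  0.0845] yaw 0.09 psi0 -100.81 rows>= 1.7
```

View pics/w24.png

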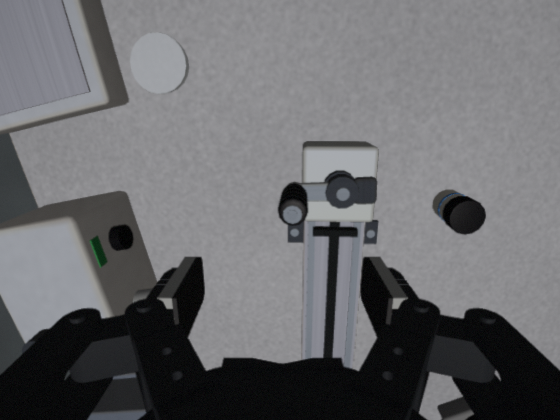

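Call:
{"api": "send_rows", "payload": {"translation": [[0,0.005,0.04],[0,0.005,0.07],[0,0.005,0.08],[0,0.005,0.08]], "yaw": [0,0,0,0], "fingers": [0,0,0,0]}}

```text
clock: 27.7
position: [602.4, -163.5, 158.6]
ee_rot: [-0.637, 0.77, -0.015, 0.025]
contact_force: [-0.6, -0.6, 0.5]
gripper_width: 85.9
```

```bash
python3 - <<'E'
from h import *
im,c=look("pics/w25.png")
plan(603.7,-164.1,103,-100.9)
E
```

```text
t 27.7 pos [ 602.4 -163.5  158.6] w 85.9 F [-0.6 -0.6  0.5]
shift [0.0015 0.0031 0.0573] yaw 0.17 psi0 -100.73 rows>= 1.1
```

View pics/w25.png

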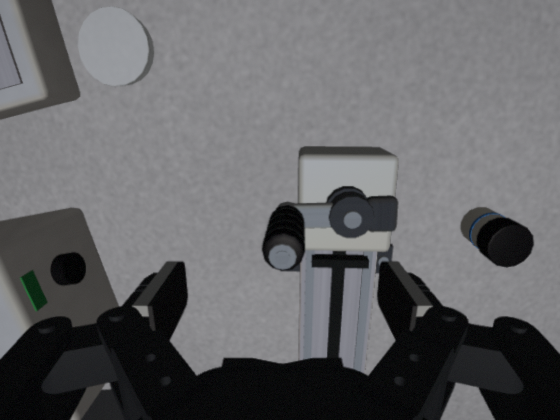

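Call:
{"api": "send_rows", "payload": {"translation": [[0.001,0.003,0.03],[0.001,0.003,0.055],[0.001,0.003,0.055],[0.001,0.003,0.055],[0.001,0.003,0.055],[0.001,0.003,0.055],[0.001,0.003,0.055],[0.001,0.003,0.055],[0.001,0.003,0.055],[0.001,0.003,0.055],[0.001,0.003,0.055]], "yaw": [0,0,0,0,0,0,0,0,0,0,0], "fingers": [0,0,0,0,255,255,255,255,255,255,255]}}

```text
clock: 28.85
position: [604.3, -163.8, 106.3]
ee_rot: [-0.638, 0.77, -0.017, 0.027]
contact_force: [0.3, 0.7, 5.2]
gripper_width: 22.6
```

```bash
python3 - <<'E'
from h import *
crank((559,-155.5),-15,12,z=104)
E
```

```text
angle -10.4 radius 46.1 z 106.3 F [0.3 0.7 5.2] w 22.6 t 28.85
[[-0.012, 0.003, 0.002], [-0.022, 0.007, 0.002], [-0.032, 0.015, 0.002], [-0.039, 0.024, 0.002], [-0.043, 0.035, 0.001], [-0.045, 0.046, 0.0], [-0.043, 0.058, -0.0], [-0.039, 0.069, -0.001], [-0.031, 0.078, -0.002], [-0.022, 0.085, -0.002], [-0.011, 0.09, -0.003], [0.001, 0.091, -0.003]]
```

Call:
{"api": "send_rows", "payload": {"translation": [[-0.012,0.003,0],[-0.022,0.007,0],[-0.032,0.015,0],[-0.039,0.024,0],[-0.043,0.035,0],[-0.045,0.046,-0.001],[-0.043,0.058,-0.002],[-0.039,0.069,-0.003],[-0.031,0.078,-0.003],[-0.022,0.085,-0.004],[-0.011,0.09,-0.004],[0.001,0.091,-0.004]], "yaw": [0,0,0,0,0,0,0,0,0,0,0,0], "fingers": [255,255,255,255,255,255,255,255,255,255,255,255]}}

```text
clock: 30.05
position: [515.8, -147.1, 106.0]
ee_rot: [-0.638, 0.769, -0.018, 0.029]
contact_force: [3.1, 2.0, 4.9]
gripper_width: 23.0
```

```bash
python3 - <<'E'
from h import *
crank((559,-155.5),-27,12,z=105)
cv2.imwrite("pics/t7.png",cv2.resize(get_image("top")[100:260,60:380],None,fx=2.4,fy=2.4))
E
```

```text
angle 169.0 radius 44.0 z 106.0 F [3.1 2.  4.9] w 23.0 t 30.05
[[0.02, -0.004, 0.001], [0.037, -0.017, 0.001], [0.045, -0.037, 0.002], [0.043, -0.057, 0.004], [0.032, -0.075, 0.005], [0.015, -0.086, 0.006], [-0.006, -0.088, 0.007], [-0.026, -0.08, 0.007], [-0.04, -0.065, 0.006], [-0.045, -0.044, 0.005], [-0.04, -0.024, 0.003], [-0.026, -0.008, 0.002]]
```

View pics/t7.png

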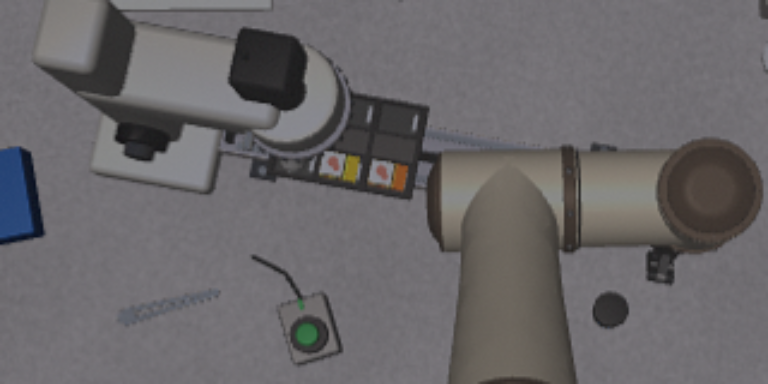

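Call:
{"api": "send_rows", "payload": {"translation": [[0.02,-0.004,0],[0.037,-0.017,0],[0.045,-0.037,0.001],[0.043,-0.057,0.003],[0.032,-0.075,0.004],[0.015,-0.086,0.005],[-0.006,-0.088,0.006],[-0.026,-0.08,0.006],[-0.04,-0.065,0.005],[-0.045,-0.044,0.004],[-0.04,-0.024,0.002],[-0.026,-0.008,0.001]], "yaw": [0,0,0,0,0,0,0,0,0,0,0,0], "fingers": [255,255,255,255,255,255,255,255,255,255,255,255]}}

```text
clock: 31.3
position: [528.8, -124.1, 106.2]
ee_rot: [-0.639, 0.769, -0.02, 0.03]
contact_force: [13.6, -11.0, -10.8]
gripper_width: 22.6
```

```bash
python3 - <<'E'
from h import *
crank((559,-155.5),-27,12,z=105.5)
E
```

```text
angle 133.9 radius 43.6 z 106.2 F [ 13.6 -11.  -10.8] w 22.6 t 31.3
[[0.019, 0.009, -0.0], [0.04, 0.007, -0.001], [0.057, -0.004, -0.0], [0.068, -0.022, 0.001], [0.07, -0.043, 0.002], [0.062, -0.062, 0.004], [0.046, -0.076, 0.005], [0.025, -0.08, 0.006], [0.005, -0.075, 0.006], [-0.011, -0.061, 0.005], [-0.019, -0.042, 0.004], [-0.017, -0.021, 0.003]]
```

Call:
{"api": "send_rows", "payload": {"translation": [[0.019,0.009,0],[0.04,0.007,0],[0.057,-0.004,0],[0.068,-0.022,0.001],[0.07,-0.043,0.002],[0.062,-0.062,0.004],[0.046,-0.076,0.005],[0.025,-0.08,0.006],[0.005,-0.075,0.006],[-0.011,-0.061,0.005],[-0.019,-0.042,0.004],[-0.017,-0.021,0.003]], "yaw": [0,0,0,0,0,0,0,0,0,0,0,0], "fingers": [255,255,255,255,255,255,255,255,255,255,255,255]}}

```text
clock: 32.5
position: [552.9, -112.0, 106.0]
ee_rot: [-0.64, 0.768, -0.022, 0.029]
contact_force: [7.7, -23.8, -1.1]
gripper_width: 22.5
```

```bash
python3 - <<'E'
from h import *
crank((559,-155.5),-20,12,z=105.5)
cv2.imwrite("pics/t8.png",cv2.resize(get_image("top")[100:260,60:380],None,fx=2.4,fy=2.4))
E
```

```text
angle 98.0 radius 43.9 z 106.0 F [  7.7 -23.8  -1.1] w 22.5 t 32.5
[[0.006, 0.014, -0.001], [0.018, 0.024, -0.002], [0.033, 0.03, -0.002], [0.048, 0.031, -0.002], [0.063, 0.026, -0.002], [0.075, 0.016, -0.002], [0.083, 0.003, -0.001], [0.087, -0.013, -0.0], [0.084, -0.028, 0.001], [0.077, -0.042, 0.002], [0.065, -0.052, 0.003], [0.051, -0.058, 0.004]]
```

View pics/t8.png

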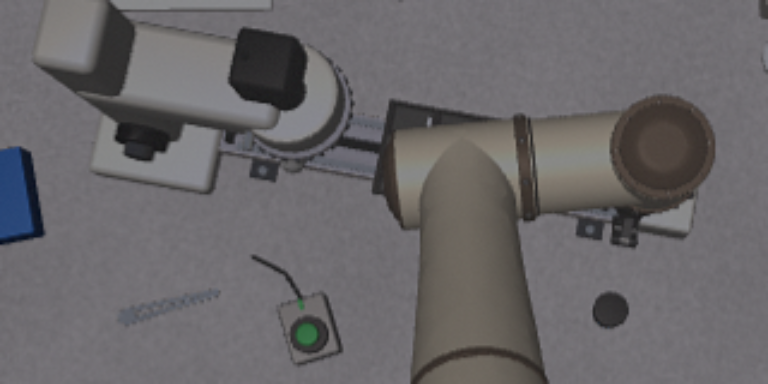

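```bash
python3 - <<'E'
from h import *
crank((559.4,-156.3),-20,12,r=44.8,z=105.5)
E
```

```text
angle 103.8 radius 44.4 z 106.0 F [ -0.5 -13.    6.8] w 22.5 t 32.55
[[0.008, 0.013, -0.001], [0.021, 0.022, -0.001], [0.036, 0.026, -0.002], [0.052, 0.025, -0.002], [0.066, 0.019, -0.002], [0.077, 0.008, -0.001], [0.084, -0.006, -0.0], [0.085, -0.022, 0.001], [0.081, -0.037, 0.002], [0.073, -0.049, 0.003], [0.06, -0.058, 0.003], [0.045, -0.063, 0.004]]
```

Call:
{"api": "send_rows", "payload": {"translation": [[0.008,0.013,-0.001],[0.021,0.022,-0.001],[0.036,0.026,-0.002],[0.052,0.025,-0.002],[0.066,0.019,-0.002],[0.077,0.008,-0.001],[0.084,-0.006,0],[0.085,-0.022,0.001],[0.081,-0.037,0.002],[0.073,-0.049,0.003],[0.06,-0.058,0.003]], "yaw": [0,0,0,0,0,0,0,0,0,0,0], "fingers": [255,255,255,255,255,255,255,255,255,255,255]}}

```text
clock: 33.65
position: [595.2, -184.9, 106.4]
ee_rot: [-0.639, 0.769, -0.021, 0.026]
contact_force: [1.8, -6.1, 2.3]
gripper_width: 22.9
```

```bash
python3 - <<'E'
from h import *
crank((559.2,-156),-6,8,r=45,z=105.5)
E
```

```text
angle -38.8 radius 46.2 z 106.4 F [ 1.8 -6.1  2.3] w 22.9 t 33.65
[[-0.005, -0.001, 0.001], [-0.009, -0.002, 0.001], [-0.014, -0.004, 0.001], [-0.018, -0.004, 0.001], [-0.023, -0.004, 0.002], [-0.028, -0.004, 0.002], [-0.033, -0.003, 0.002], [-0.037, -0.002, 0.002]]
```

Call:
{"api": "send_rows", "payload": {"translation": [[-0.005,-0.002,0],[-0.009,-0.003,0],[-0.014,-0.004,0],[-0.018,-0.004,0],[-0.023,-0.004,0],[-0.025,-0.004,0],[-0.025,-0.004,0]], "yaw": [0,0,0,0,0,0,0], "fingers": [255,255,255,255,255,255,255]}}

```text
clock: 34.35
position: [603.8, -165.2, 106.6]
ee_rot: [-0.639, 0.769, -0.023, 0.025]
contact_force: [6.7, -16.8, -4.5]
gripper_width: 22.5
```

```bash
python3 - <<'E'
from h import *
crank((559,-155.5),-6,2,r=45,z=105.5)
E
```

```text
angle -12.2 radius 45.9 z 106.6 F [  6.7 -16.8  -4.5] w 22.5 t 34.35
[[-0.005, 0.001, 0.001], [-0.009, 0.002, 0.001]]
```

Call:
{"api": "send_rows", "payload": {"translation": [[-0.004,0,0],[-0.007,0.001,0],[-0.009,0.001,0],[-0.009,0.001,0]], "yaw": [0,0,0,0], "fingers": [255,255,255,255]}}

```text
clock: 34.75
position: [603.9, -164.8, 106.7]
ee_rot: [-0.638, 0.769, -0.027, 0.022]
contact_force: [6.1, -34.0, -4.0]
gripper_width: 22.6
```

```bash
python3 - <<'E'
from h import *
crank((559,-155.5),-6,2,r=45,z=105.5)
cv2.imwrite("pics/s9.png",cv2.resize(get_image("scene")[150:400,180:400],None,fx=2.4,fy=2.4))
E
```

```text
angle -11.7 radius 45.8 z 106.7 F [  6.1 -34.   -4. ] w 22.6 t 34.75
[[-0.005, 0.001, 0.001], [-0.009, 0.002, 0.001]]
```

View pics/s9.png

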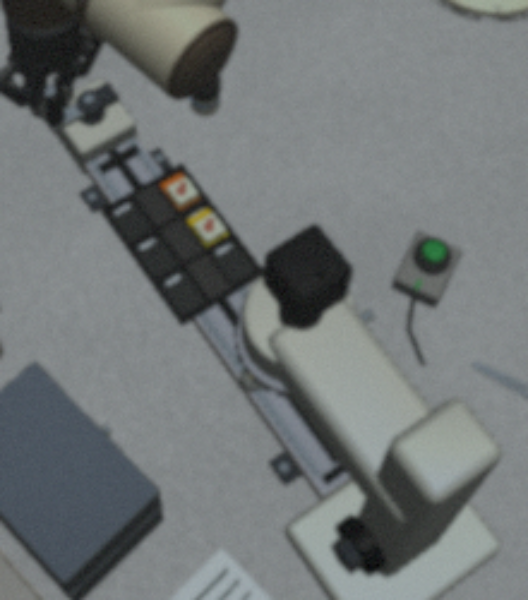

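Call:
{"api": "send_rows", "payload": {"translation": [[0,0,0],[0,0,0],[0,0,0],[0,0,0],[0,0,0],[0,0,0],[0,0,-0.03],[0,0,-0.07],[0,0,-0.11],[0,0,-0.14]], "yaw": [0,0,0,0,0,0,0,0,0,0], "fingers": [255,255,0,0,0,0,0,0,0,0]}}

```text
clock: 35.8
position: [594.6, -162.6, 249.2]
ee_rot: [-0.638, 0.769, -0.028, 0.023]
contact_force: [0.5, 0.2, 0.3]
gripper_width: 85.5
```

```bash
python3 - <<'E'
from h import *
im,c=look("pics/w30.png")
plan(530,10,230,-100.9)
E
```

```text
t 35.8 pos [ 594.6 -162.6  249.2] w 85.5 F [0.5 0.2 0.3]
shift [-0.1581  0.0991  0.0167] yaw 0.36 psi0 -100.54 rows>= 3.7
```

View pics/w30.png

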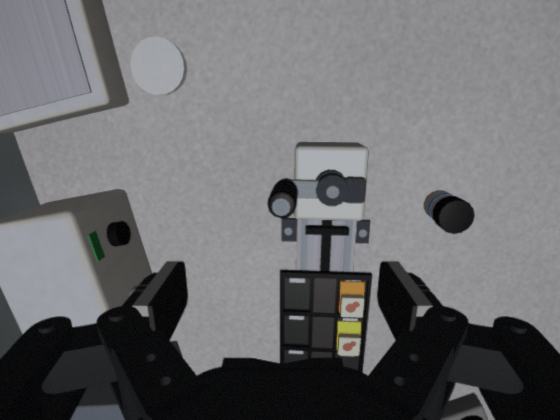

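Call:
{"api": "send_rows", "payload": {"translation": [[-0.158,0.099,0.01],[-0.158,0.099,0.02],[-0.158,0.099,0.04],[-0.158,0.099,0.05],[-0.158,0.099,0.05],[-0.158,0.099,0.05]], "yaw": [0,0,0,0,0,0], "fingers": [0,0,0,0,0,0]}}

```text
clock: 36.45
position: [532.3, 10.2, 196.6]
ee_rot: [-0.64, 0.768, -0.032, 0.025]
contact_force: [-0.3, 0.4, -0.1]
gripper_width: 85.4
```

```bash
python3 - <<'E'
from h import *
im,c=look("pics/w31.png")
cv2.imwrite("pics/t10.png",get_image("top"))
cv2.imwrite("pics/w31z.png",cv2.resize(im[80:300,150:340],None,fx=2.7,fy=2.7,interpolation=cv2.INTER_CUBIC))
E
```

```text
t 36.45 pos [532.3  10.2 196.6] w 85.4 F [-0.3  0.4 -0.1]
```

View pics/w31z.png

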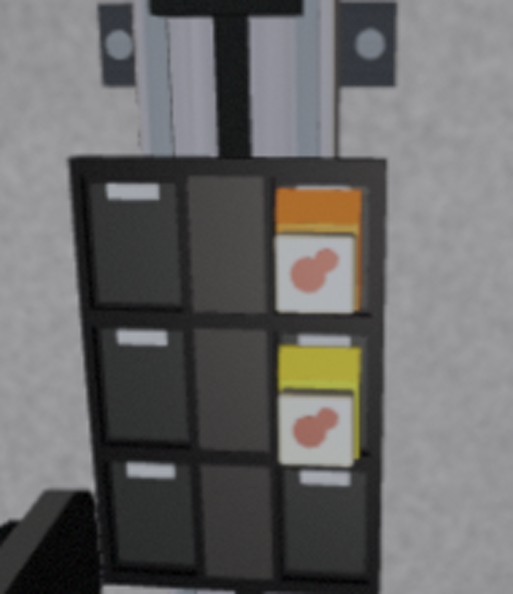

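View pics/t10.png

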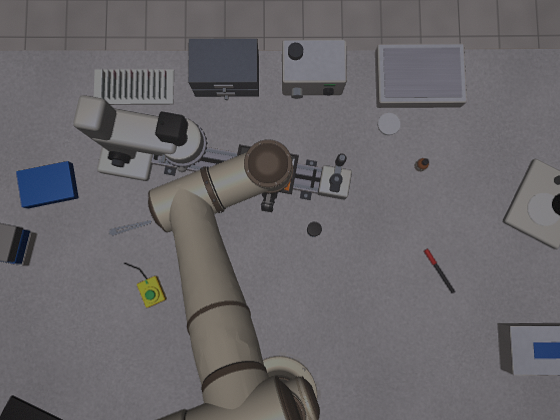

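```bash
python3 - <<'E'
from h import *
np.set_printoptions(precision=1,suppress=True)
im,c=load("pics/w31.png")
yh=np.array([.189,.982]);xh=np.array([.982,-.189])
f=lambda x,y:(150+x/2.7-.3,80+y/2.7-.3)
def sh(n,x,y,z):
    P=plane(c,[f(x,y)],z)[0]; q=P[:2]-np.array([559,-155.5]); print(n,P,"across",(q@xh).round(1),"along",(q@yh).round(1))
sh("o tip",317,188,44);sh("o waxfront",315,234,59);sh("o waxback",315,312,59);sh("o waxL",276,275,59);sh("o waxR",355,275,59)
sh("y tip",320,346,44);sh("y waxfront",316,393,59);sh("y waxback",316,465,59);sh("y waxL",279,430,59);sh("y waxR",353,430,59)
sh("mark1",323,187,42);sh("mark2",325,340,42);sh("mark3",326,479,42);sh("m5",142,338,42);sh("m4",132,191,42);sh("m6",151,471,42)
sh("wall12 top mid",232,322,46);sh("wall23 mid",232,455,46)
E
```

```text
o tip [549.9 -33.5  44. ] across -32.0 along 118.1
o waxfront [551.1 -20.4  59. ] across -33.2 along 131.1
o waxback [556.1   4.9  59. ] across -33.1 along 157.0
o waxL [566.4  -9.4  59. ] across -20.3 along 144.9
o waxR [540.8  -5.1  59. ] across -46.3 along 144.2
y tip [559.4  20.6  44. ] across -32.9 along 173.1
y waxfront [561.3  32.7  59. ] across -33.3 along 185.2
y waxback [566.4  58.7  59. ] across -33.2 along 211.7
y waxL [576.6  44.   59. ] across -20.5 along 199.2
y waxR [551.3  47.8  59. ] across -46.0 along 198.1
mark1 [548.1 -33.3  42. ] across -33.8 along 117.9
mark2 [557.6  19.3  42. ] across -34.5 along 171.4
mark3 [567.4  71.8  42. ] across -34.7 along 224.8
m5 [622.9   8.1  42. ] across 31.8 along 172.8
m4 [613.4 -43.5  42. ] across 32.3 along 120.3
m6 [632.5  59.3  42. ] across 31.6 along 224.8
wall12 top mid [587.9   6.7  46. ] across -2.3 along 164.7
wall23 mid [599.   55.8  46. ] across -0.7 along 215.0
```

Call:
{"api": "send_rows", "payload": {"translation": [[-0.02,-0.015,0.04],[-0.02,-0.015,0.08],[-0.02,-0.015,0.08],[-0.02,-0.015,0.08]], "yaw": [0,0,0,0], "fingers": [0,0,0,0]}}

```text
clock: 36.95
position: [558.8, 23.8, 119.5]
ee_rot: [-0.638, 0.769, -0.032, 0.026]
contact_force: [-0.3, 0.2, 1.0]
gripper_width: 85.0
```

```bash
python3 - <<'E'
from h import *
im,c=look("pics/w32.png")
cv2.imwrite("pics/w32z.png",cv2.resize(im[50:300,160:400],None,fx=2.4,fy=2.4,interpolation=cv2.INTER_CUBIC))
E
```

```text
t 36.95 pos [558.8  23.8 119.5] w 85.0 F [-0.3  0.2  1. ]
```

View pics/w32z.png

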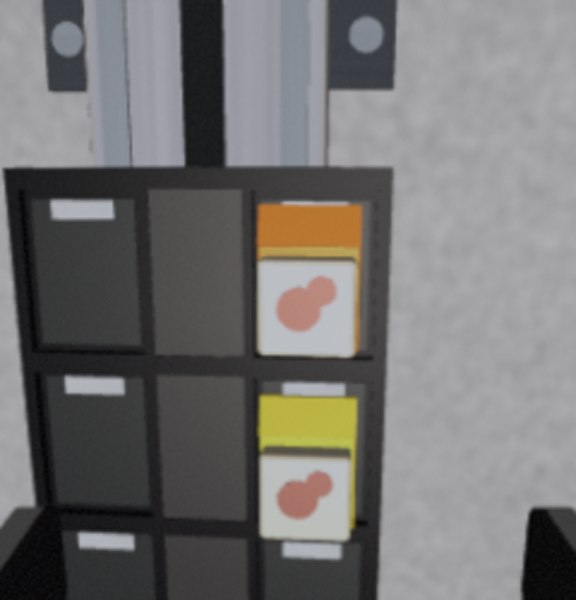

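```bash
python3 - <<'E'
from h import *
np.set_printoptions(precision=1,suppress=True)
im,c=load("pics/w32.png")
cv2.imwrite("pics/w32y.png",cv2.resize(im[200:285,255:330],None,fx=7,fy=7,interpolation=cv2.INTER_CUBIC))
yh=np.array([.189,.982]);xh=np.array([.982,-.189])
f=lambda x,y:(160+x/2.4-.3,50+y/2.4-.3)
def sh(n,x,y,z):
    P=plane(c,[f(x,y)],z)[0]; q=P[:2]-np.array([559,-155.5]); print(n,"across",(q@xh).round(1),"along",(q@yh).round(1))
for n,x,y,z in[("o tip",310,205,44),("o back",307,355,59),("o front",307,258,59),("o casstail",358,351,49),("y tip",308,396,44),("y front",306,449,59),("y back",305,540,59),("y casstail",353,527,49),("m4",82,209,42),("m5",95,385,42),("m6",106,541,42),("wall12 R",372,360,46),("wall23",160,516,46)]: sh(n,x,y,z)
E
```

```text
o tip across -32.7 along 118.5
o back across -33.3 along 156.9
o front across -33.0 along 131.0
o casstail across -46.9 along 158.0
y tip across -32.7 along 173.1
y front across -33.3 along 183.8
y back across -33.2 along 211.8
y casstail across -46.9 along 212.1
m4 across 32.1 along 120.2
m5 across 31.7 along 172.3
m6 across 31.7 along 224.6
wall12 R across -50.9 along 161.2
wall23 across 12.5 along 212.8
```

View pics/w32y.png

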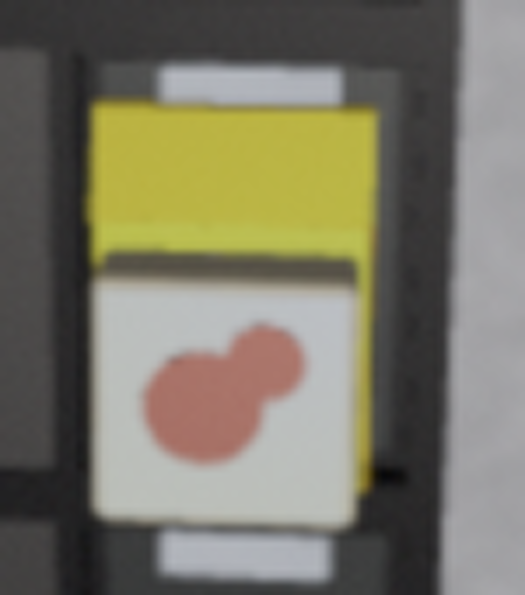

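Call:
{"api": "send_rows", "payload": {"translation": [[0,0,-0.04],[0,0,-0.09],[0,0,-0.12],[0,0.05,-0.12],[0,0.1,-0.12],[0,0.12,-0.12],[0,0.12,-0.12]], "yaw": [0,0,0,0,0,0,0], "fingers": [0,0,0,0,0,0,0]}}

```text
clock: 37.7
position: [430.3, 47.8, 233.1]
ee_rot: [-0.639, 0.768, -0.033, 0.03]
contact_force: [0.4, -0.4, 0.5]
gripper_width: 85.6
```

```bash
python3 - <<'E'
from h import *
t=get_image("top");cv2.imwrite("pics/t11.png",t);cv2.imwrite("pics/s11.png",get_image("scene"))
E
```

```text
(no output)
```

View pics/t11.png

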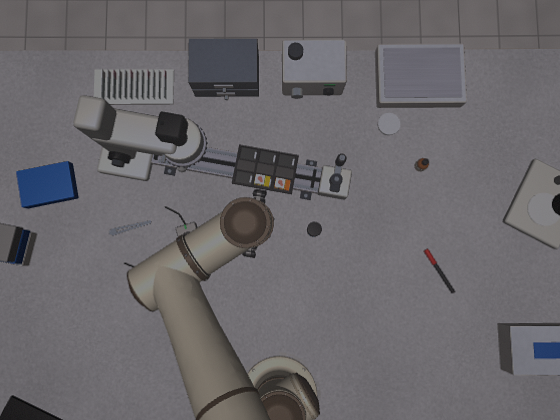

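View pics/s11.png

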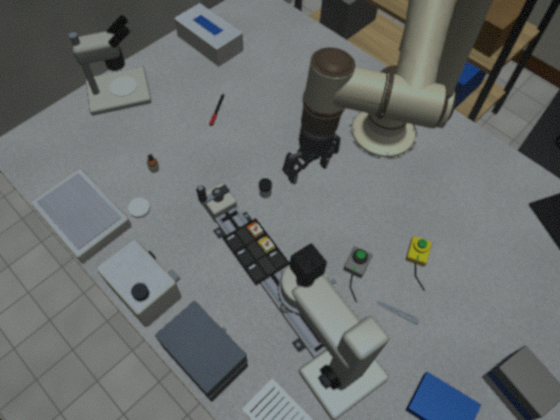

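```bash
python3 -c "
from bench import job_done;print(job_done())"
```

```text
the job is handed in; nothing more can be done
None
```

The job is done and handed in at about 38 s of robot time; no verdict is reported. I found two tissue blocks, orange and yellow, in the camera views. They went into near-row pockets 1 and 2, label ends towards the crank.

- **Winding in:** I held the crank by its sleeve and wound it to the end stop. The sleeve sat at the expected angle and did not move under 22 N.
- **Camera release:** I pressed the green button to its stop. Its top measured 48.7 mm above the bench, and the fingertips came to rest at 42.9 mm, which matches the 6 mm travel.
- **Winding out:** I wound it back by the sleeve to the other end stop, where it held under 34 N. The tray moved the expected 12 mm past where it started, since it was not fully out at the beginning.

**Last checks:** Both blocks lie flat in their pockets. Yellow sits about 1 to 2 mm off the pocket centre, towards the microscope, but inside the walls. The head was not touched, and the other things on the bench look unmoved.

**Less tidy points:**
- The press peaked at about 71 N at the wrist, through the fingertips on the button's stop. That is well above the 5 N needed but under the 120 N wrist limit. The 40 N limit covers the arm and the gripper's body, and I took it not to apply to fingertips.
- The tool drifted to a tilt of a few degrees over the run.
- My first height readings for the blocks, pocket marks and button were off by up to about 15 mm, because the two views were too close together. I used the stated block and pocket heights, and remeasured the button from two wider views after the press.

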